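# Back-hold the clamp bolt behind its bracket

### The job

A small clamping fixture on the bench holds a turned blank in a nest with a spring under it: reach down into the narrow gap behind the bracket, grip the hidden hex head of the clamp bolt, and turn the bolt so that the clamp arm swings down and pushes the blank fully home on its seat. Feel for the seat and press firmly but gently, and finish while still holding the bolt head there against the spring so that it cannot turn back while a colleague locks the nut in front: do not let go, and leave the other things on the bench where they are.

Things in the scene. Friction and masses are not known exactly. Their poses are not given: they have to be found in the camera images.
- fixture: Fixed steel fixture. Origin on the bench under the bolt, mid-thickness of the front cheek; x to the rear, y left, z up. Plate 12 thick, x -61..73, y -48..82. U bracket, y -24..24: front cheek x -6..6, round-topped, up to z 99; rear cheek x 50..60, up to z 85; the gap x 6..50, floor z 20, is open above and at both sides. The bolt runs along x at z 75: head in the gap, nut in front.
- bolt_head: Hex head of the clamp bolt, 30 across flats, 16 long; origin at its centre, 26 behind the middle of the front cheek, z 75. x along the bolt to the rear; y square to one pair of flats, gripped from above by tilting sideways like z. z is upright at joint value -0.27; it starts leaning 0.08 to 0.33 rad to the right (-y) and clamping swings it to the left, to 0.20 to 0.34 rad at the seat.
- bolt_turn (a joint): Turn of bolt, head and clamp arm, rad: 0 with the arm level, negative raised, growing as it goes down (a turn about the fixture's -x). Starts at -0.60 to -0.35; drag 0.05 N m keeps it where it is left while clear of the blank. The blank is seated at a value between -0.07 and 0.07, which depends on the nest's height; the spring turns the bolt back if let go. Own stop only at 0.5.
- clamp_dog: Dark steel clamp arm fixed on the bolt in front of the front cheek, pointing left (+y of the fixture), 46 long from the bolt axis to the pressure screw in its end. Origin on the bolt axis at mid-thickness of the front cheek, y along the arm.
- screw_tip (a point): Round lower end of the pressure screw at the end of the clamp arm, 16 in front of the middle of the front cheek and 14 below the arm's centre line; it presses on the top of the blank.
- nest: Steel nest, 46 square, set in the plate on packing, so its height varies by 5. 46 left of the bolt, 16 in front of the middle of the front cheek. Origin under its centre; the seat is 20 above it; a round collar 12 high, bore 35, guides the blank. A brass spring pad in the floor holds the blank 6 above the seat; pushing it down takes about 1 N at first, 2.8 N at the seat.
- blank: Loose turned steel blank, 32 diameter, 34 high with a thinner stub on top, about 90 g, standing in the nest. Origin at the centre of its underside: 26 above the nest's origin when up on the pad, 20 when seated.
- spare_blank: Bystander: steel flanged turned part, 42 diameter, 30 high, standing behind the fixture; origin under its centre.
- loupe: Bystander: black eye loupe, 37 diameter, 32 high, standing behind the fixture; origin under its centre.
- bushing: Bystander: plain steel bushing, 29 diameter, 34 high, standing to the right of the fixture; origin under its centre.
Things that resemble listed ones, but are neither listed nor needed, are in the scene too. Leave any turquoise look-alike of the blank alone.

How it is judged:
By the outcome, as a careful person would: the job done as asked, in the order asked, and still so for the second after the job is handed in, while the arm keeps its last pose, push and grip.
It also fails if it takes over 51 s, if anything falls off the work surface, if the arm or the gripper's body presses on something with over 40 N, if the wrist force passes 120 N, or if a joint passes its speed limit or range.

### The arm

A 6-joint arm with a two-finger parallel gripper is mounted at the origin on the work surface; the furniture and walls round the work are solid. World frame = base frame: x ahead of the robot, y to its left, z up, the work surface at z = 0. Lengths are in m, angles in rad, forces in N, time in s.
With the tool pointing down it reaches from about 0.375 to 0.9 m from the base axis. Payload 3.1 kg.
Tool frame: the origin (TCP) lies at the centre of the arm's flange, where the gripper is bolted on; the fingertips stand 182 mm ahead of it and the grasp point (between the pads) lies 164 mm ahead of it; z points along the fingers, x is the direction in which the jaws open and shut, and the axes are right-handed (so a half turn about z gives the same grasp; the last joint's range is limited). The gripper opens to 87 mm and grips with 3 to 60 N. Pads are 19 mm wide; open, the fingers measure 117 mm over their backs; the gripper's body (75 mm by 190 mm) begins 51 mm behind the grasp point.
Start: joints at [0.928, 0.527, 1.433, -0, 1.181, -0.178], TCP at [0.28, 0.559, 0.405] pointing down, gripper open.
Joint ranges: [-3.08, 3.08], [-0.75, 2.2], [0.22, 2.44], [-1.43, 4.57], [0, 2.65], [-2.85, 2.85]. Speed limits (rad/s): [2.79, 2.79, 3.14, 3.14, 3.14, 3.14].

### API

Orientations are given as a unit quaternion [x, y, z, w].
In Python, from rig import status, eyes, robot gives the robot as it stands. The module is installed in compiled form; this text tells all that it offers.
- The arm moves only by the tool step_arm, never from a script. Its argument "steps" is a list of rows, each a list of 7 numbers: the closure, from -1 (fully open) to 1 (shut), so that 0 is half open, then the shift along the tool's x, y, z each as a share of 0.025 m, from -1 to 1, then the turn, a rotation vector about the tool's x, y, z each as a share of 8 degrees, from -1 to 1. In form: [[jaw, dx, dy, dz, rx, ry, rz], ...]. A call has exactly 10 rows; each row shifts and turns the commanded pose from where the row before left it, along the tool's axes as they then stand; what a row does not reach is not made up. A row lasts 1/10 s, in which the tool goes at most 50 mm and 8.59 degrees, less where a joint would pass 70% of its speed; a pose out of reach is approached as far as the arm can. A call with a number of a shift or a turn outside -1 to 1 is refused whole. A call with a gripper value outside its range is refused whole. The fingers move at their own pace and stop on an object; "squeeze" is the grip in N (left out, the last holds). Time passes only in rows, so rows that do not move let the fingers close, or fill a call up. It gives the time, the measured TCP pose, the force and the opening at its end, in the units of the state.
- status.get_obs(): the state, without advancing time (a new reading comes with each control period).
- eyes.camera(name): name is "scene" or "top"; returns (picture, depth): 400x640x3 uint8, red, green, blue; 400x640 float32, m along the optical axis (not along the pixel's ray), 0 where there is no reading.
- eyes.camera_info(name): a dict with "K" (3x3 intrinsics, pixels), "R" (3x3) and "t" (3): a world point X has camera coordinates R X + t. Camera axes: x right, y down, z forward; pixel columns grow to the right and rows downward; lengths in m; the calibration is good to about 2 mm. A picture is of the moment at which its call begins. camera_info takes no time and is no camera call.
- robot.hand_in(): hands the job in, once; it reports no verdict.
The state is a dict: "time": time; "q": joint angles; "joint_velocities": joint speeds; "joint_torque": joint torques, N m; "position": TCP position; "tool_rot": TCP orientation; "ft_force": force on the tool from outside, world axes, zero at the start; "moment": the same for the moment, N m; "grip_width": finger opening in m.
Only numpy, scipy, OpenCV 4.12 (cv2) and the standard library are available. Lean on these libraries where they do the work, as an engineer would, in place of code of your own. Each camera call takes 0.05 s, during which the arm holds its last target.

## Working session

There is one attempt and no reset: what is moved stays moved. The work goes in short steps, Python scripts to look and compute and a tool call to move; the robot and the scene stay as the last step left them, time stands still between calls to the robot, and variables do not carry over. Pictures are saved under pics/ and viewed, and the job is handed in when it is done.

Besides the shell and the picture viewer there is one more tool, called as a command line: name --pt "numbers of a row" for each row, then --argument value for the rest. step_arm: Moves the arm, as the interface text tells. Its arguments: {"type":"object","properties":{"steps":{"type":"array"},"squeeze":{"type":"number"}},"required":["steps"]}

```bash
mkdir -p pics; python3 - <<'E'
from rig import status, eyes, robot
import cv2,numpy as np,pickle
o=status.get_obs();print(o)
d={}
for n in("scene","top"):
    p,z=eyes.camera(n);i=eyes.camera_info(n);d[n]=(p,z,i)
    cv2.imwrite(f"pics/{n}0.png",p[:,:,::-1]);print(n,i)
pickle.dump(d,open("d0.pkl","wb"))
E
```

```text
{'time': 0.0, 'q': array([ 9.28453231e-01,  5.28441799e-01,  1.43391421e+00, -4.16262155e-06,
        1.18138824e+00, -1.78510253e-01]), 'joint_velocities': array([-0.00050666, -0.00029795, -0.00127059, -0.00136063,  0.00102385,
       -0.00071517]), 'joint_torque': array([ 5.14809071e-04, -4.40039599e+01, -1.76592153e+01,  6.32181438e-02,
        5.81989659e-02, -1.64317989e-04]), 'position': array([0.27937818, 0.55868973, 0.4037824 ]), 'tool_rot': array([ 8.50698587e-01,  5.25652695e-01, -1.00034307e-03,  3.95797032e-04]), 'ft_force': array([ 0.76887208,  0.41601658, -0.02815807]), 'moment': array([-0.03513824,  0.05817704,  0.0258127 ]), 'grip_width': 0.0869588251553339}
scene {'K': array([[459.38186836,   0.        , 324.49289723],
       [  0.        , 459.38186836, 196.79218086],
       [  0.        ,   0.        ,   1.        ]]), 'R': array([[-0.69923447, -0.71488528,  0.00319124],
       [-0.3700795 ,  0.35815097, -0.8571867 ],
       [ 0.61164721, -0.60055551, -0.51499589]]), 't': array([0.32850066, 0.31715671, 0.47437803])}
top {'K': array([[452.54813227,   0.        , 319.29088969],
       [  0.        , 452.54813227, 202.75679907],
       [  0.        ,   0.        ,   1.        ]]), 'R': array([[ 0.0437276 , -0.99904247,  0.00142565],
       [-0.97698487, -0.04306028, -0.20891714],
       [ 0.20877849,  0.00774261, -0.97793231]]), 't': array([-0.11636879,  0.56682747,  0.82910358])}
```

View pics/scene0.png

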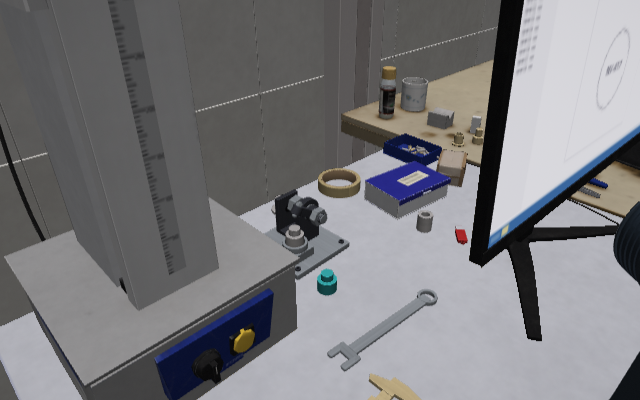

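View pics/top0.png

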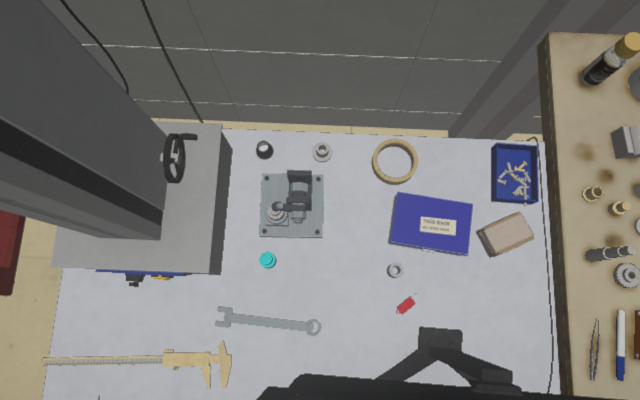

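```bash
python3 - <<'E'
import cv2,numpy as np,pickle
d=pickle.load(open("d0.pkl","rb"))
p=d["top"][0][125:280,225:345,::-1];a=cv2.resize(p,None,fx=3.8,fy=3.8,interpolation=cv2.INTER_CUBIC)
p=d["scene"][0][170:300,255:365,::-1];b=cv2.resize(p,None,fx=3.4,fy=3.4,interpolation=cv2.INTER_CUBIC)
h=590
im=np.zeros((h,a.shape[1]+b.shape[1]-30,3),np.uint8);im=np.zeros((h,832,3),np.uint8)
im[:a.shape[0],:a.shape[1]]=a[:h]; im[:b.shape[0],456:456+b.shape[1]]=b[:, :832-456]
cv2.imwrite("pics/crop0.png",im[:,:800])
def pts(n):
    p,z,i=d[n];v,u=np.mgrid[:400,:640];K=i["K"]
    c=np.stack([(u-K[0,2])/K[0,0]*z,(v-K[1,2])/K[1,1]*z,z],-1)
    return (c-i["t"])@i["R"]
X=pts("top")
for (u,v) in [(262,177),(262,236),(321,177),(321,236),(299,180),(299,176),(300,190),(300,207),(276,210),(290,225),(263,150),(322,152),(395,270),(267,260),(200,200),(110,220),(160,160)]:
    print(u,v,X[v,u].round(4))
E
```

```text
262 177 [0.6322 0.0318 0.0096]
262 236 [0.5074 0.023  0.0104]
321 177 [ 0.637  -0.0922  0.0121]
321 236 [ 0.5124 -0.0975  0.0128]
299 180 [ 0.6203 -0.0481  0.0427]
299 176 [ 0.6206 -0.0494  0.0723]
300 190 [ 0.5883 -0.0538  0.0898]
300 207 [ 0.5557 -0.0554  0.0875]
276 210 [ 0.5448 -0.0119  0.1035]
290 225 [ 0.5318 -0.0333  0.0156]
263 150 [0.6855 0.0312 0.0282]
322 152 [ 0.6856 -0.0921  0.0311]
395 270 [ 4.511e-01 -2.511e-01 -4.000e-04]
267 260 [0.4574 0.0069 0.0318]
200 200 [0.5518 0.1234 0.1311]
110 220 [0.477  0.1841 0.3344]
160 160 [0.6027 0.1777 0.2015]
```

View pics/crop0.png

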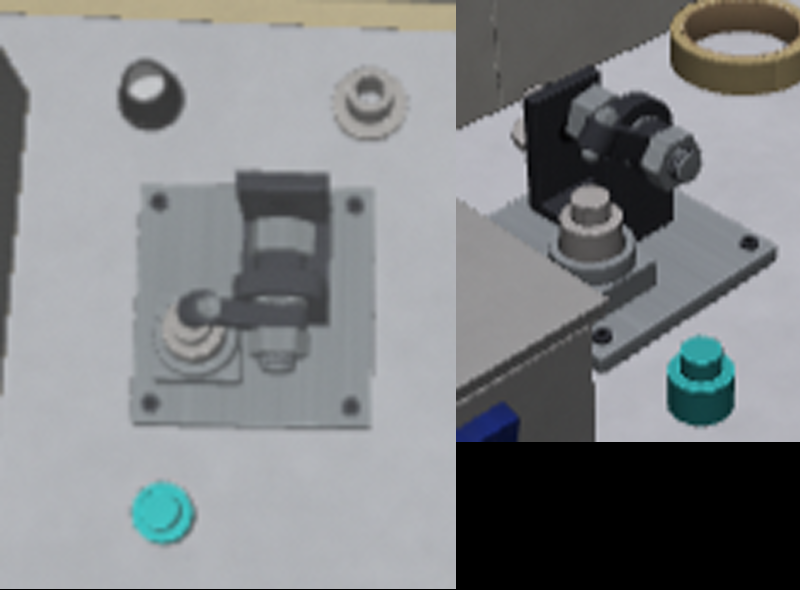

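```bash
cat > h.py <<'E'
import cv2,numpy as np,pickle
def ray(i,u,v):
    K=i["K"];r=np.stack([(np.asarray(u)-K[0,2])/K[0,0],(np.asarray(v)-K[1,2])/K[1,1],np.ones_like(np.asarray(u,float))],-1)
    return -i["R"].T@i["t"], r@i["R"]
def toplane(i,u,v,h):
    c,r=ray(i,u,v); s=(h-c[2])/r[...,2]; return c+s[...,None]*r
def proj(i,X):
    c=np.asarray(X)@i["R"].T+i["t"]; q=c@i["K"].T; return q[...,:2]/q[...,2:]
def pts(p,z,i):
    v,u=np.mgrid[:400,:640];K=i["K"]
    c=np.stack([(u-K[0,2])/K[0,0]*z,(v-K[1,2])/K[1,1]*z,z],-1)
    return (c-i["t"])@i["R"]
E
python3 - <<'E'
from h import *
d=pickle.load(open("d0.pkl","rb"))
p,z,i=d["top"];X=pts(p,z,i)
m=(X[...,2]>0.006)&(X[...,2]<0.2)
m[:, :245]=0;m[:,345:]=0;m[:165]=0;m[245:]=0
m=m.astype(np.uint8)
n,l,s,c=cv2.connectedComponentsWithStats(m)
for k in range(1,n):
    if s[k,4]>50:print(s[k],c[k])
k=1+np.argmax(s[1:,4])
cs,_=cv2.findContours((l==k).astype(np.uint8),cv2.RETR_EXTERNAL,cv2.CHAIN_APPROX_NONE)
co=cs[0][:,0,:].astype(float)
W=toplane(i,co[:,0],co[:,1],0.012)[:,:2]
# per edge line fits by using color image edge? contour rough
from numpy import polyfit
r=cv2.minAreaRect(W.astype(np.float32)*1000);print(r);print(cv2.boxPoints(r))
# edges from gray gradients
g=cv2.GaussianBlur(cv2.cvtColor(p,cv2.COLOR_RGB2GRAY),(3,3),0).astype(float)
print(g[200,252:270].astype(int),g[200,312:332].astype(int),g[228:246,300].astype(int),g[168:182,275].astype(int))
# points on head: region u 290..312 v 165..225
for v in range(168,224,2): print(v,[tuple((X[v,u]*1000).round().astype(int)) for u in (290,294,298,302,306,310)])
E
```

```text
[ 259  170   65   68 4069] [291.77144261 204.28827722]
((579.0708618164062, -33.82493591308594), (142.4899444580078, 129.71621704101562), 1.5179710388183594)
[[ 506.13275    29.1231  ]
 [ 509.56903  -100.5476  ]
 [ 652.009     -96.77297 ]
 [ 648.5727     32.897728]]
[180 181 181 181 181 181 180 179 172 160 149 144 144 143 142 141 141 142] [133 144 143 143 144 144 144 145 146 146 148 160 175 181 181 180 180 179
 179 179] [145 145 145 145 145 145 146 147 143 141 159 177 181 181 181 180 180 180] [179 179 180 181 178 166 153 147 145 145 146 146 146 146]
168 [(np.int64(658), np.int64(-25), np.int64(-2)), (np.int64(659), np.int64(-33), np.int64(-4)), (np.int64(659), np.int64(-42), np.int64(-2)), (np.int64(659), np.int64(-51), np.int64(-2)), (np.int64(658), np.int64(-59), np.int64(1)), (np.int64(659), np.int64(-68), np.int64(1))]
170 [(np.int64(628), np.int64(-32), np.int64(88)), (np.int64(629), np.int64(-40), np.int64(85)), (np.int64(629), np.int64(-48), np.int64(85)), (np.int64(629), np.int64(-55), np.int64(87)), (np.int64(630), np.int64(-63), np.int64(86)), (np.int64(629), np.int64(-71),
[... 6622 characters left out ...]
, (np.int64(537), np.int64(-60), np.int64(77)), (np.int64(537), np.int64(-67), np.int64(77)), (np.int64(549), np.int64(-73), np.int64(11))]
220 [(np.int64(542), np.int64(-33), np.int64(14)), (np.int64(531), np.int64(-45), np.int64(80)), (np.int64(531), np.int64(-53), np.int64(83)), (np.int64(533), np.int64(-60), np.int64(77)), (np.int64(544), np.int64(-65), np.int64(11)), (np.int64(544), np.int64(-74), np.int64(14))]
222 [(np.int64(539), np.int64(-32), np.int64(9)), (np.int64(528), np.int64(-45), np.int64(76)), (np.int64(529), np.int64(-53), np.int64(76)), (np.int64(529), np.int64(-60), np.int64(77)), (np.int64(540), np.int64(-66), np.int64(15)), (np.int64(540), np.int64(-74), np.int64(12))]
```

```bash
python3 - <<'E'
from h import *
d=pickle.load(open("d0.pkl","rb"))
p,z,i=d["top"]
g=cv2.cvtColor(p,cv2.COLOR_RGB2GRAY).astype(float)
def sub(prof,a,b):  # half-level crossing between first and last
    lev=(prof[0]+prof[-1])/2; s=np.sign(prof-lev); k=np.where(s[:-1]!=s[1:])[0][0]
    return k+(lev-prof[k])/(prof[k+1]-prof[k])
L=[];R=[];F=[];B=[]
for v in range(182,232):
    L.append((256+sub(g[v,256:268],0,0),v)); R.append((318+sub(g[v,318:330],0,0),v))
for u in range(266,318): F.append((u,234+sub(g[234:244,u],0,0)))
for u in list(range(266,284))+list(range(314,319)): B.append((u,168+sub(g[168:180,u],0,0)))
for n,e,h in(("L",L,.006),("R",R,.012),("F",F,.0),("B",B,.012)):
    e=np.array(e);W=toplane(i,e[:,0],e[:,1],h)
    if n in"LR":
        c=np.polyfit(W[:,0],W[:,1],1);r=W[:,1]-np.polyval(c,W[:,0]);print(n,c,"y@0.57",np.polyval(c,.57),r.std())
    else:
        c=np.polyfit(W[:,1],W[:,0],1);r=W[:,0]-np.polyval(c,W[:,1]);print(n,c,"x@-.034",np.polyval(c,-.034),r.std())
E
```

```text
L [0.04001059 0.00922283] y@0.57 0.032028861443935436 0.001648120766579213
R [ 0.01223128 -0.10591842] y@0.57 -0.09894658582623933 0.0015032009392102305
F [-0.02647793  0.50689051] x@-.034 0.5077907570384093 0.0003935843288431638
B [-0.01132659  0.64029809] x@-.034 0.6406831978270635 0.0017782833953542225
```

```bash
python3 - <<'E'
from h import *
d=pickle.load(open("d0.pkl","rb"))
A=[]
for n in d:
    X=pts(*d[n]);z=d[n][1];A.append(X[z>0])
    C=-d[n][2]["R"].T@d[n][2]["t"];print(n,C.round(3))
P=np.concatenate(A)
for lo,hi in((.05,.12),(.12,.15),(.15,.25),(.25,.35),(.35,.5),(.5,.7),(.7,1.)):
    q=P[(P[:,2]>lo)&(P[:,2]<hi)&(P[:,0]<.95)&(P[:,0]>0)&(abs(P[:,1])<.8)]
    H,_,_=np.histogram2d(q[:,0],q[:,1],bins=[np.arange(0,.96,.05),np.arange(-.8,.81,.05)])
    print(lo,hi,len(q))
    for r in range(H.shape[0]-1,-1,-1): print("%.2f "%(r*.05)+"".join("#" if x>8 else("+" if x>0 else ".") for x in H[r][::-1]))
E
```

```text
scene [0.057 0.406 0.515]
top [ 0.386 -0.098  0.929]
0.05 0.12 17605
0.90 .............................#.#
0.85 .............................#+#
0.80 ...............................+
0.75 ................................
0.70 ................................
0.65 ........#....#+.................
0.60 ........#....#..##..++..........
0.55 ........#....#.###..######......
0.50 ........#....#.###..#######.##..
0.45 ........#....#.......+####..##..
0.40 ........######+.................
0.35 ..........##....................
0.30 ......................##........
0.25 ......................#.........
0.20 ................................
0.15 ................................
0.10 ................................
0.05 ...............#+...............
0.00 ................................
0.12 0.15 32791
0.90 .............................#+.
0.85 .............................#+.
0.80 ................................
0.75 ................................
0.70 .............++.................
0.65 ........#######.................
0.60 ........###.###.................
0.55 ........###.###.......
[... 3408 characters left out ...]
................
0.85 ................................
0.80 ................................
0.75 ................................
0.70 ................................
0.65 ................................
0.60 ................................
0.55 ................................
0.50 ................................
0.45 ................................
0.40 ................................
0.35 ................................
0.30 ................................
0.25 ................................
0.20 ................................
0.15 ................................
0.10 ................................
0.05 ................................
0.00 ................................
```

```bash
python3 - <<'E'
from h import *
d=pickle.load(open("d0.pkl","rb"))
for n in d:
    X=pts(*d[n]);z=d[n][1]
    m=(z>0)&(X[...,0]>.1)&(X[...,0]<.35)&(X[...,1]<.08)&(X[...,1]>-.5)&(X[...,2]>.12)
    q=X[m];print(n,m.sum(),q.min(0),q.max(0))
    for zz in np.arange(.15,.6,.05):
        k=q[abs(q[:,2]-zz)<.025]
        if len(k):print(zz.round(2),k[:,:2].min(0).round(3),k[:,:2].max(0).round(3), "at ymax:",k[k[:,1].argmax()].round(3))
    m=(z>0)&(X[...,0]>.4)&(X[...,0]<.8)&(X[...,1]>.03)&(X[...,1]<.45)&(X[...,2]>.1)
    q=X[m]
    for a,b in((.1,.15),(.15,.3),(.3,.5),(.5,.7)):
        k=q[(q[:,2]>a)&(q[:,2]<b)]
        if len(k):print(a,b,np.percentile(k,[.5,99.5],axis=0).round(3))
    v,u=np.where(m&0==0) if 0 else np.where((z>0)&(X[...,0]>.1)&(X[...,0]<.35)&(X[...,2]>.12)&(X[...,1]<.08)&(X[...,1]>-.5))
    print(u.min(),u.max(),v.min(),v.max())
E
```

```text
scene 31989 [ 0.10000468 -0.49989972  0.16222458] [ 0.26742609 -0.00758451  0.45528409]
0.15 [ 0.213 -0.499] [ 0.248 -0.022] at ymax: [ 0.235 -0.022  0.174]
0.2 [ 0.214 -0.5  ] [ 0.251 -0.022] at ymax: [ 0.237 -0.022  0.224]
0.25 [ 0.1 -0.5] [ 0.255 -0.008] at ymax: [ 0.1   -0.008  0.27 ]
0.3 [ 0.1  -0.48] [ 0.258 -0.008] at ymax: [ 0.101 -0.008  0.276]
0.35 [ 0.227 -0.442] [ 0.262 -0.022] at ymax: [ 0.251 -0.022  0.334]
0.4 [ 0.232 -0.401] [ 0.265 -0.021] at ymax: [ 0.25  -0.021  0.402]
0.45 [ 0.237 -0.36 ] [ 0.267 -0.022] at ymax: [ 0.259 -0.022  0.429]
0.1 0.15 [[0.415 0.097 0.101]
 [0.693 0.371 0.149]]
0.15 0.3 [[0.472 0.185 0.151]
 [0.654 0.292 0.299]]
0.3 0.5 [[0.47  0.185 0.301]
 [0.653 0.311 0.462]]
469 639 0 267
top 6587 [ 0.24745935 -0.49974383  0.12013967] [ 0.30733391 -0.02355427  0.45952021]
0.15 [ 0.247 -0.359] [ 0.307 -0.024] at ymax: [ 0.249 -0.024  0.171]
0.2 [ 0.248 -0.499] [ 0.307 -0.024] at ymax: [ 0.251 -0.024  0.196]
0.25 [ 0.252 -0.5  ] [ 0.307 -0.024] at ymax: [ 0.254 -0.024  0.244]
0.3 [ 0.256 -0.452] [ 0.307 -0.024] at ymax: [ 0.259 -0.024  0.316]
0.35 [ 0.265 -0.37 ] [ 0.289 -0.058] at ymax: [ 0.265 -0.058  0.339]
0.4 [ 0.275 -0.288] [ 0.293 -0.064] at ymax: [ 0.275 -0.064  0.378]
0.45 [ 0.285 -0.201] [ 0.294 -0.068] at ymax: [ 0.285 -0.068  0.434]
0.1 0.15 [[0.418 0.097 0.102]
 [0.698 0.37  0.147]]
0.15 0.3 [[0.475 0.13  0.151]
 [0.658 0.288 0.299]]
0.3 0.5 [[0.474 0.184 0.302]
 [0.658 0.283 0.499]]
0.5 0.7 [[0.476 0.184 0.5  ]
 [0.657 0.2   0.583]]
256 599 353 399
```

```bash
cat >> h.py <<'E'
from scipy.spatial.transform import Rotation as Ro
YAW=.0265; O=np.array([.5698,-.0502,0.]); F=Ro.from_euler('z',YAW)
def tofix(X): return F.inv().apply((X-O).reshape(-1,3))
def plan(p,R,ways,jaw):
    """ways: list of (pos, Rot, nrows) straight interpolation; print rows"""
    rows=[];P=np.array(p);R0=R
    for tp,tR,n in ways:
        P0,RA=P.copy(),R0; rv=(RA.inv()*tR).as_rotvec()
        for k in range(1,n+1):
            gp=P0+(np.array(tp)-P0)*k/n; gR=RA*Ro.from_rotvec(rv*k/n)
            s=R0.inv().apply(gp-P)/.025; w=(R0.inv()*gR).as_rotvec()/np.radians(8)
            r=np.round(np.r_[s,w],2); assert abs(r).max()<=1,(r,)
            rows.append([jaw]+[float(x) for x in r])
            P=P+R0.apply(r[:3]*.025);R0=R0*Ro.from_rotvec(r[3:]*np.radians(8))
    while len(rows)%10: rows.append([jaw]+[0]*6)
    for a in range(0,len(rows),10): print("["+",".join("[" + ",".join("%g"%x for x in r)+"]" for r in rows[a:a+10])+"]")
    print("end",P.round(4),R0.as_quat().round(4))
def down(az): # tool z down, tool x at azimuth az deg
    a=np.radians(az);x=np.array([np.cos(a),np.sin(a),0]);z=np.array([0,0,-1.]);return Ro.from_matrix(np.stack([x,np.cross(z,x),z],1))
E
python3 - <<'E'
from h import *
from rig import status
d=pickle.load(open("d0.pkl","rb"))
for n in d:
    X=pts(*d[n]).reshape(-1,3);f=tofix(X)*1000
    m=(f[:,0]>-24)&(f[:,0]<-8)&(f[:,1]>16)&(f[:,1]<58)&(f[:,2]>72)
    q=f[m];print(n,len(q))
    for y in range(16,58,4):
        k=q[(q[:,1]>=y)&(q[:,1]<y+4)]
        if len(k):print(y,k[:,0].min().round(),k[:,0].max().round(),"z",np.percentile(k[:,2],[0,50,95]).round(1))
    m=(f[:,0]>18)&(f[:,0]<34)&(abs(f[:,1])<22)&(f[:,2]>50);q=f[m]
    for y in range(-22,22,3):
        k=q[(q[:,1]>=y)&(q[:,1]<y+3)]
        if len(k):print("head",y,len(k),k[:,2].mean().round(1))
o=status.get_obs();R=Ro.from_quat(o["tool_rot"])
P=lambda r,a,z:[r*np.cos(np.radians(a)),r*np.sin(np.radians(a)),z]
plan(o["position"],R,[(P(.5,53,.404),down(63+40),5),(P(.41,53,.404),down(143),5)],-1)
plan(P(.41,53,.404),down(143),[(P(.41,53-3.3*k,.404),down(143-2.8*k),1) for k in range(1,18)],-1)
E
```

```text
scene 165
16 -24.0 -14.0 z [81.1 91.3 97.6]
20 -24.0 -16.0 z [ 83.   92.7 101.2]
24 -24.0 -17.0 z [ 85.8  96.  108.2]
28 -24.0 -16.0 z [ 89.3 107.7 115. ]
32 -23.0 -14.0 z [ 91.2 110.9 114.2]
36 -24.0 -11.0 z [ 99.5 110.9 113.1]
40 -24.0 -11.0 z [ 91.  105.7 110.5]
44 -23.0 -12.0 z [ 90.4  99.8 105.6]
48 -16.0 -16.0 z [103.1 103.1 103.1]
head -7 9 91.5
head -4 9 91.1
head -1 9 90.5
head 2 7 90.2
head 5 10 89.6
head 8 17 86.3
head 11 24 80.5
head 14 10 76.3
top 137
16 -22.0 -11.0 z [80.8 96.  98.6]
20 -22.0 -11.0 z [ 90.6  98.1 100.5]
24 -22.0 -10.0 z [ 90.1 101.9 112.8]
28 -22.0 -9.0 z [ 89.5 110.3 114.6]
32 -23.0 -9.0 z [ 91.  111.6 115.1]
36 -24.0 -10.0 z [103.5 109.9 111.8]
40 -24.0 -8.0 z [100.7 107.7 112.1]
44 -23.0 -11.0 z [ 72.5 102.9 107.3]
head -19 8 80.0
head -16 19 81.3
head -13 10 83.4
head -10 17 88.6
head -7 11 91.4
head -4 14 91.7
head -1 16 89.9
head 2 10 88.7
head 5 16 89.7
head 8 8 88.3
head 11 13 82.4
head 14 6 76.6Traceback (most recent call last):
  File "<stdin>", line 17, in <module>
  File "h.py", line 24, in plan
    r=np.round(np.r_[s,w],2); assert abs(r).max()<=1,(r,)
                                     ^^^^^^^^^^^^^^^
AssertionError: (array([-1.06,  0.72,  0.  , -0.  ,  0.  , -0.99]),)
```

```bash
python3 - <<'E'
from h import *
from rig import status
o=status.get_obs();R=Ro.from_quat(o["tool_rot"])
P=lambda r,a,z:[r*np.cos(np.radians(a)),r*np.sin(np.radians(a)),z]
plan(o["position"],R,[(P(.41,53,.404),down(63+75),10)],-1)
plan(P(.41,53,.404),down(138),[(P(.41,53-3.3*k,.404),down(138-2.4*k),1) for k in range(1,18)],-1)
E
```

```text
[[-1,-0.89,0.3,0,-0,0,-0.93],[-1,-0.91,0.18,0,-0,0,-0.93],[-1,-0.93,0.06,0,-0,0,-0.94],[-1,-0.94,-0.07,0,-0.01,0,-0.93],[-1,-0.91,-0.18,0.01,0,0,-0.93],[-1,-0.89,-0.3,-0,0,0.01,-0.93],[-1,-0.84,-0.41,-0,0,-0,-0.94],[-1,-0.77,-0.52,-0,0,-0,-0.93],[-1,-0.71,-0.61,-0,-0,-0,-0.93],[-1,-0.62,-0.7,-0.01,-0,0,-0.93]]
end [0.2469 0.3274 0.4041] [ 3.585e-01  9.335e-01 -1.000e-04 -0.000e+00]
[[-1,-0.94,0.06,0,0,0,0.3],[-1,-0.95,0.04,0,0,0,0.3],[-1,-0.94,0.02,0,0,0,0.3],[-1,-0.95,0.01,0,0,0,0.3],[-1,-0.94,-0,0,0,0,0.3],[-1,-0.94,-0.02,0,0,0,0.3],[-1,-0.95,-0.04,0,0,0,0.3],[-1,-0.94,-0.04,0,0,0,0.3],[-1,-0.94,-0.07,0,0,0,0.3],[-1,-0.94,-0.08,0,0,0,0.3]]
[[-1,-0.94,-0.09,0,0,0,0.3],[-1,-0.94,-0.11,0,0,0,0.3],[-1,-0.94,-0.12,0,0,0,0.3],[-1,-0.93,-0.14,0,0,0,0.3],[-1,-0.93,-0.15,0,0,0,0.3],[-1,-0.93,-0.16,0,0,0,0.3],[-1,-0.93,-0.18,0,0,0,0.3],[-1,0,0,0,0,0,0],[-1,0,0,0,0,0,0],[-1,0,0,0,0,0,0]]
end [ 0.4095 -0.0221  0.404 ] [0.6613 0.7501 0.     0.    ]
```

step_arm --pt "-1 -0.89 0.3 0 0 0 -0.93" --pt "-1 -0.91 0.18 0 0 0 -0.93" --pt "-1 -0.93 0.06 0 0 0 -0.94" --pt "-1 -0.94 -0.07 0 0 0 -0.93" --pt "-1 -0.91 -0.18 0 0 0 -0.93" --pt "-1 -0.89 -0.3 0 0 0 -0.93" --pt "-1 -0.84 -0.41 0 0 0 -0.94" --pt "-1 -0.77 -0.52 0 0 0 -0.93" --pt "-1 -0.71 -0.61 0 0 0 -0.93" --pt "-1 -0.62 -0.7 0 0 0 -0.93" --squeeze 30

```text
time: 1.1
position: [0.2467, 0.3267, 0.4046]
tool_rot: [0.356, 0.935, -0.0, -0.0]
ft_force: [0.4, 0.2, -0.4]
grip_width: 0.0874
```

```bash
python3 - <<'E'
from rig import status
import numpy as np
o=status.get_obs();print(o["q"],np.hypot(*o["position"][:2]),o["position"])
# fit r=L1 sin q2+L2 sin(q2+q3), z = c+L1cos q2+L2 cos(q2+q3)
q=[[.5284,1.4339],o["q"][1:3]];r=[np.hypot(.27938,.55869),np.hypot(*o["position"][:2])];z=[.4038,o["position"][2]]
A=[];b=[]
for (a,c),R,Z in zip(q,r,z):
    A+=[[np.sin(a),np.sin(a+c),-np.cos(a+c),0],[np.cos(a),np.cos(a+c),np.sin(a+c),1]];b+=[R,Z]
print(np.linalg.solve(A,b),np.linalg.cond(A)); print(np.linalg.lstsq(np.array(A)[:,[0,1,3]],b,rcond=None))
E
```

```text
[ 6.49417060e-01  2.37537301e-01  1.94308070e+00 -8.46708587e-05
  9.61506054e-01 -1.76446896e+00] 0.40937854791783007 [0.24671304 0.32668558 0.4045588 ]
[ 0.60250755  0.37708333 -0.07248115  0.09434949] 52.62077539379733
(array([ 0.64948199,  0.31831072, -0.04001217]), array([6.63582469e-05]), np.int32(3), array([2.04149003, 1.347113  , 0.13268387]))
```

```bash
python3 - <<'E'
from rig import status
import numpy as np
o=status.get_obs()
q=[[.52844,1.43391],o["q"][1:3]];z=[.40378,o["position"][2]]
r=[np.sqrt(np.hypot(.27938,.55869)**2-.111**2),np.sqrt(np.hypot(*o["position"][:2])**2-.111**2)]
A=[];b=[]
for (a,c),R,Z in zip(q,r,z):
    A+=[[np.sin(a),np.sin(a+c),-np.cos(a+c),0],[np.cos(a),np.cos(a+c),np.sin(a+c),1]];b+=[R,Z]
print(np.linalg.solve(A,b),np.linalg.cond(A)); s,e,*_=np.linalg.lstsq(np.array(A)[:,[0,1,3]],b,rcond=None);print(s,e)
for ang in (q):print("elbow r",s[0]*np.sin(ang[0]),"h above wristbase",s[0]*np.cos(ang[0])+s[2])
# lateral check
for p,q1 in(((.27938,.55869),.92845),(o["position"][:2],o["q"][0])):
    print(-np.sin(q1)*p[0]+np.cos(q1)*p[1])
E
```

```text
[ 0.58783162  0.39127393 -0.11353955  0.15039822] 52.630595700626586
[ 0.66139579  0.29921073 -0.06005625] [0.00016273]
elbow r 0.33346699359913584 h above wristbase 0.5111216156964591
elbow r 0.15563290863913906 h above wristbase 0.5827678217802306
0.11100021975333244
0.11099144133885042
```

step_arm --pt "-1 -0.94 0.06 0 0 0 0.3" --pt "-1 -0.95 0.04 0 0 0 0.3" --pt "-1 -0.94 0.02 0 0 0 0.3" --pt "-1 -0.95 0.01 0 0 0 0.3" --pt "-1 -0.94 0 0 0 0 0.3" --pt "-1 -0.94 -0.02 0 0 0 0.3" --pt "-1 -0.95 -0.04 0 0 0 0.3" --pt "-1 -0.94 -0.04 0 0 0 0.3" --pt "-1 -0.94 -0.07 0 0 0 0.3" --pt "-1 -0.94 -0.08 0 0 0 0.3"

```text
time: 2.1
position: [0.3857, 0.1395, 0.4046]
tool_rot: [0.545, 0.838, -0.0, -0.0]
ft_force: [0.3, 0.5, 0.1]
grip_width: 0.0872
```

```bash
python3 - <<'E'
from h import *
from rig import status,eyes
o=status.get_obs();print(o["q"],o["position"],o["joint_torque"].round(1),o["ft_force"])
p,z=eyes.camera("scene");cv2.imwrite("pics/s1.png",p[:,:,::-1])
E
```

```text
[ 7.30787766e-02  2.38616357e-01  1.94133084e+00 -5.24225374e-06
  9.61995578e-01 -1.91461515e+00] [0.38573891 0.13953614 0.40458079] [  2.3 -26.8 -13.9  -0.1   0.1   0.1] [0.25665284 0.54377899 0.09087038]
```

View pics/s1.png

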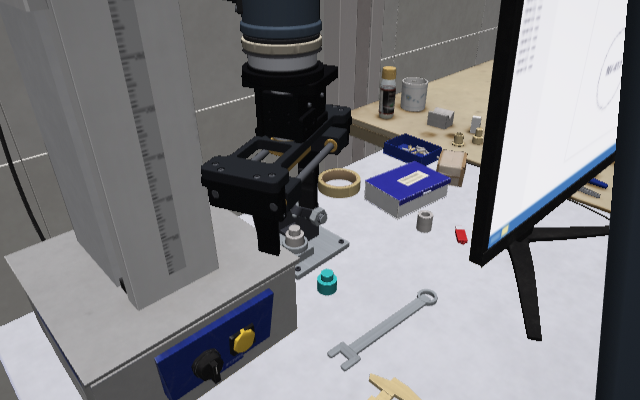

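step_arm --pt "-1 -0.94 -0.09 0 0 0 0.3" --pt "-1 -0.94 -0.11 0 0 0 0.3" --pt "-1 -0.94 -0.12 0 0 0 0.3" --pt "-1 -0.93 -0.14 0 0 0 0.3" --pt "-1 -0.93 -0.15 0 0 0 0.3" --pt "-1 -0.93 -0.16 0 0 0 0.3" --pt "-1 0 0 0 0 0 0" --pt "-1 0 0 0 0 0 0" --pt "-1 0 0 0 0 0 0" --pt "-1 0 0 0 0 0 0"

```text
time: 3.15
position: [0.41, 0.0027, 0.4047]
tool_rot: [0.645, 0.764, -0.0, -0.0]
ft_force: [-0.2, -0.3, -0.3]
grip_width: 0.0869
```

```bash
python3 - <<'E'
from h import *
from rig import status,eyes
o=status.get_obs();print(o["q"],o["position"],o["joint_torque"].round(1),o["ft_force"])
p,z=eyes.camera("scene");p2,z2=eyes.camera("top");cv2.imwrite("pics/s2.png",np.vstack([p[:300],p2[100:400]])[:,:,::-1])
i=eyes.camera_info("scene");X=pts(p,z,i)
pickle.dump((p,z,p2,z2),open("d2.pkl","wb"))
E
```

```text
[-2.67686679e-01  2.38235200e-01  1.94150720e+00  2.73192686e-04
  9.62349292e-01 -2.00771690e+00] [0.41003523 0.00266783 0.40468616] [ -0.2 -26.5 -14.2  -0.1   0.1   0. ] [-0.16809466 -0.34890224 -0.28039856]
```

View pics/s2.png

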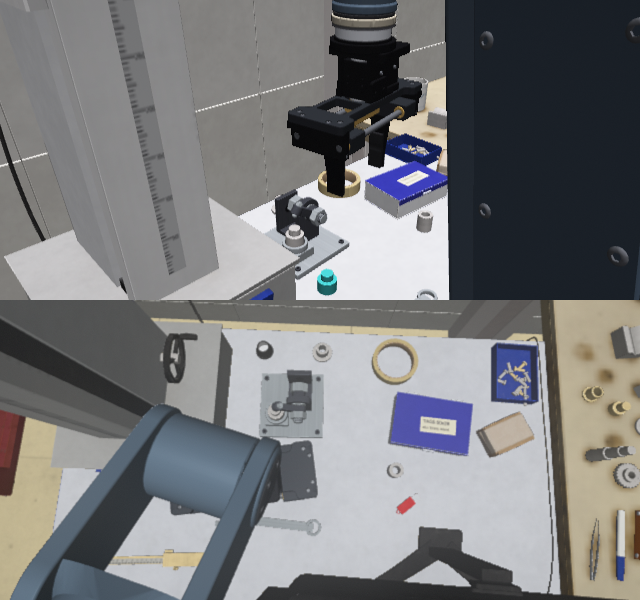

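```bash
python3 - <<'E'
from h import *
from rig import eyes
p,z,p2,z2=pickle.load(open("d2.pkl","rb"));d=pickle.load(open("d0.pkl","rb"))
i=d["top"][2];X=pts(p2,z2,i)
m=(z2>0)&(abs(z2-d["top"][1])>.02)&(d["top"][1]>0)
for u,v in [(150,410-300+100),(165,210),(260,240),(275,250),(205,270),(50,350),(215,380),(250,310),(280,245),(300,250),(60,330),(110,250),(120,265)]:
    print(u,v,X[v,u].round(3))
E
```

```text
150 210 [0.453 0.046 0.558]
165 210 [0.454 0.035 0.552]
260 240 [ 0.433 -0.047  0.549]
275 250 [ 0.425 -0.06   0.548]
205 270 [ 0.405 -0.007  0.566]
50 350 [0.347 0.071 0.629]
215 380 [ 0.332 -0.034  0.619]
250 310 [ 0.375 -0.046  0.571]
280 245 [ 0.432 -0.061  0.52 ]
300 250 [ 0.448 -0.071  0.337]
60 330 [0.359 0.071 0.621]
110 250 [0.455 0.272 0.133]
120 265 [0.404 0.051 0.59 ]
```

```bash
cat >> h.py <<'E'
H=O+F.apply([.026,0,.075])
def headpose(phi,back=0,dx=0,dz=0,dy=0):
    """phi: lean to the left(+)"""
    hz=F.apply([0,np.sin(phi),np.cos(phi)]);hy=F.apply([0,np.cos(phi),-np.sin(phi)])
    z=-hz;R=Ro.from_matrix(np.stack([hy,np.cross(z,hy),z],1))
    return H+F.apply([dx,dy,dz])+hz*(.164+back),R
E
python3 - <<'E'
from h import *
from rig import status
o=status.get_obs();R=Ro.from_quat(o["tool_rot"])
p,r=headpose(-.23,.09);print(p,r.as_quat(),H)
plan(o["position"],R,[(p,r,10)],-1)
E
```

```text
[ 0.59732521 -0.10739704  0.32231126] [ 0.69306752  0.71168154  0.08005599 -0.08220609] [ 0.59579087 -0.04951108  0.075     ]
[[-1,-0.56,0.66,0.33,-0.01,0.16,0.1],[-1,-0.56,0.68,0.32,-0.01,0.17,0.1],[-1,-0.55,0.67,0.3,-0.02,0.16,0.1],[-1,-0.55,0.69,0.3,-0.01,0.17,0.11],[-1,-0.55,0.69,0.28,-0.01,0.16,0.1],[-1,-0.55,0.71,0.27,-0.01,0.17,0.1],[-1,-0.54,0.7,0.26,-0.01,0.16,0.1],[-1,-0.54,0.72,0.25,-0.01,0.16,0.1],[-1,-0.53,0.72,0.24,-0.02,0.17,0.1],[-1,-0.53,0.73,0.23,-0.01,0.16,0.11]]
end [ 0.5973 -0.1075  0.3222] [ 0.6933  0.7115  0.08   -0.082 ]
```

step_arm --pt "-1 -0.56 0.66 0.33 -0.01 0.16 0.1" --pt "-1 -0.56 0.68 0.32 -0.01 0.17 0.1" --pt "-1 -0.55 0.67 0.3 -0.02 0.16 0.1" --pt "-1 -0.55 0.69 0.3 -0.01 0.17 0.11" --pt "-1 -0.55 0.69 0.28 -0.01 0.16 0.1" --pt "-1 -0.55 0.71 0.27 -0.01 0.17 0.1" --pt "-1 -0.54 0.7 0.26 -0.01 0.16 0.1" --pt "-1 -0.54 0.72 0.25 -0.01 0.16 0.1" --pt "-1 -0.53 0.72 0.24 -0.02 0.17 0.1" --pt "-1 -0.53 0.73 0.23 -0.01 0.16 0.11"

```text
time: 4.25
position: [0.5981, -0.1083, 0.3217]
tool_rot: [0.694, 0.711, 0.08, -0.082]
ft_force: [0.5, -0.5, -1.7]
grip_width: 0.087
```

```bash
python3 - <<'E'
from h import *
from rig import status,eyes
o=status.get_obs();print(o["q"],o["position"],o["tool_rot"],o["joint_torque"].round(1),o["ft_force"],o["moment"])
p,z=eyes.camera("scene");p2,z2=eyes.camera("top");cv2.imwrite("pics/s3.png",np.vstack([p[:300],p2[100:400]])[:,:,::-1])
a=cv2.resize(p[90:290,230:430],None,fx=3,fy=3,interpolation=cv2.INTER_CUBIC);cv2.imwrite("pics/s3c.png",a[:,:,::-1])
E
```

```text
[-0.40581166  0.61822838  1.53842348  0.23576328  1.09426522 -2.12117669] [ 0.59813135 -0.10833537  0.32171521] [ 0.69374079  0.71098349  0.08024054 -0.08238723] [  0.2 -45.8 -13.2   0.4   0.3   0. ] [ 0.48397863 -0.45001794 -1.65245497] [-0.1310746   0.03283505 -0.02596243]
```

View pics/s3.png

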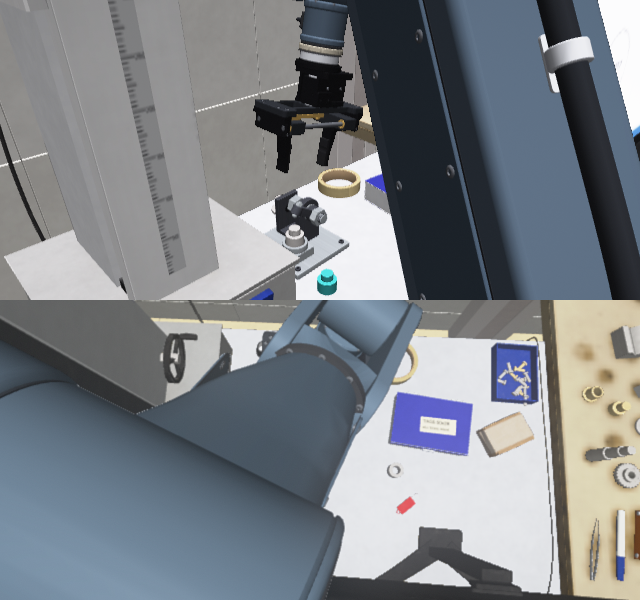

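View pics/s3c.png

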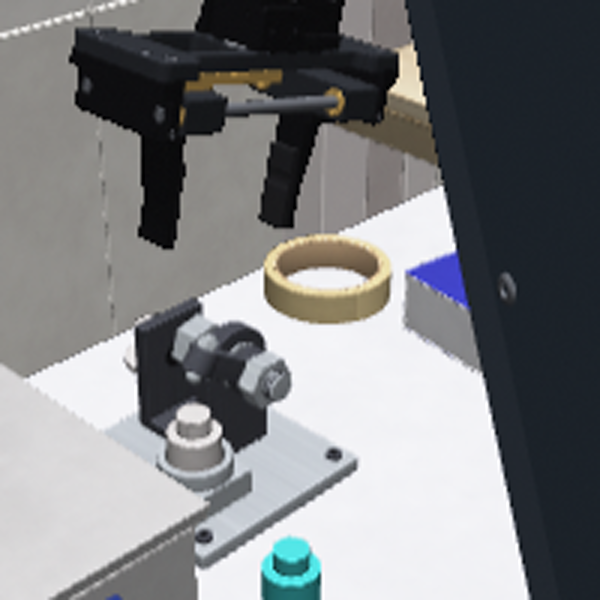

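```bash
python3 - <<'E'
from h import *
d=pickle.load(open("d0.pkl","rb"))
out=[]
P=np.array([[50,24,85],[50,-24,85],[60,24,85],[60,-24,85],[-61,-48,12],[73,-48,12],[-61,-48,0],[34,15,75-8.66+0],[-23,0,75]])/1000
for n,(u0,v0,w,h) in(("scene",(260,175,95,105)),("top",(250,160,85,90))):
    p,z,i=d[n];im=cv2.resize(p[v0:v0+h,u0:u0+w],None,fx=4,fy=4 if n=="scene" else 4,interpolation=cv2.INTER_CUBIC)[:,:,::-1].copy()
    def D(X,c):
        q=(proj(i,O+F.apply(np.array(X)/1000.))-[u0,v0]+.5)*4
        return q
    def poly(X,c): cv2.polylines(im,[np.round(D(X,c)*8).astype(int)],True,c,1,cv2.LINE_AA,3)
    poly([[-61,-48,12],[73,-48,12],[73,82,12],[-61,82,12]],(0,0,255))
    for x in(50,60): poly([[x,24,20],[x,24,85],[x,-24,85],[x,-24,20]],(0,255,0))
    th=np.linspace(0,np.pi,20)
    for x in(-6,6): poly([[x,24*np.cos(t),75+24*np.sin(t)] for t in th],(255,0,0))
    for x in(18,34):
        ph=-.23;poly([[x,17.32*np.sin(ph+k*np.pi/3),75+17.32*np.cos(ph+k*np.pi/3)] for k in range(6)],(0,255,255))
    out.append(im)
h=max(o.shape[0] for o in out);im=np.zeros((h,sum(o.shape[1] for o in out),3),np.uint8);x=0
for o in out: im[:o.shape[0],x:x+o.shape[1]]=o;x+=o.shape[1]
cv2.imwrite("pics/ov.png",im);print(im.shape)
E
```

```text
(420, 720, 3)
```

View pics/ov.png

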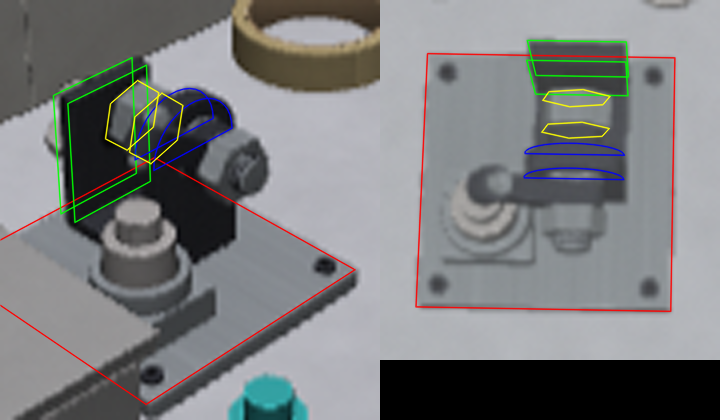

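```bash
python3 - <<'E'
from h import *
d=pickle.load(open("d0.pkl","rb"))
p=d["top"][0]
a=cv2.resize(p[165:225,275:325],None,fx=8,fy=8,interpolation=cv2.INTER_CUBIC)
b=cv2.resize(d["scene"][0][180:240,265:335],None,fx=5.5,fy=5.5,interpolation=cv2.INTER_CUBIC)
a=cv2.convertScaleAbs(a,alpha=1.5);b=cv2.convertScaleAbs(b,alpha=1.5)
im=np.zeros((480,790,3),np.uint8);im[:,:400]=a;im[:330,400:785]=b[:, :385]
cv2.imwrite("pics/z.png",im[:,:,::-1])
E
```

```text
(no output)
```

View pics/z.png

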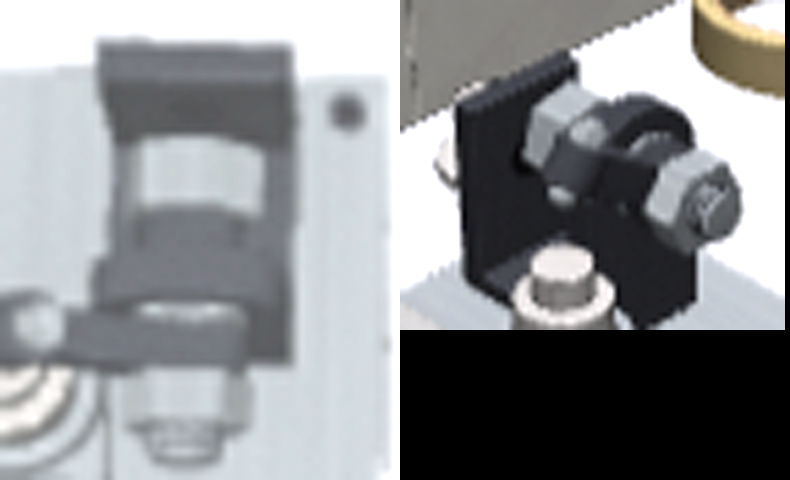

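```bash
python3 - <<'E'
from h import *
d=pickle.load(open("d0.pkl","rb"));i=d["top"][2]
for n,a,b,h in(("rear cheek back L",100,42,.085),("rear back R",292,45,.085),("rear front L",100,82,.085),("rear front R",292,85,.085),("head rear",200,137,.092),("head front",200,210,.092),("head L",131,175,.082),("head R",265,175,.082),("cheek rear",195,255,.099),("cheek front",195,302,.099),("nut front-ish",190,425,.09),("cheekR bottom front",292,362,.012)):
    W=toplane(i,np.array(275+a/8-.5),np.array(165+b/8-.5),h);print(n,(W*1000).round(1),(tofix(W)*1000).round(1))
E
```

```text
rear cheek back L [628.6 -26.2  85. ] [[59.4 22.4 85. ]]
rear back R [629.9 -72.7  85. ] [[ 59.5 -24.1  85. ]]
rear front L [618.6 -26.8  85. ] [[49.4 22.1 85. ]]
rear front R [619.9 -73.2  85. ] [[ 49.5 -24.3  85. ]]
head rear [604.1 -52.   92. ] [[34.3 -2.8 92. ]]
head front [586.2 -53.   92. ] [[16.3 -3.2 92. ]]
head L [596.6 -35.4  82. ] [[27.1 14.1 82. ]]
head R [598.  -67.7  82. ] [[ 27.7 -18.2  82. ]]
cheek rear [573.6 -52.8  99. ] [[ 3.8 -2.7 99. ]]
cheek front [562.3 -53.4  99. ] [[-7.5 -3.  99. ]]
nut front-ish [534.6 -53.3  90. ] [[-35.2  -2.2  90. ]]
cheekR bottom front [566.1 -74.5  12. ] [[ -4.3 -24.2  12. ]]
```

```bash
sed -i 's/O=np.array(.*\]); F/O=np.array([.5693,-.0513,0.]); F/' h.py; python3 - <<'E'
from h import *
d=pickle.load(open("d0.pkl","rb"));i=d["scene"][2]
for n,X in(("rc front L",[50,24,85]),("rc back L",[60,24,85]),("rc front R",[50,-24,85]),("rc back R",[60,-24,85]),("plate FR top",[-61,-48,12]),("plate RR top",[73,-48,12]),("plate FL",[-61,82,12])):
    print(n,proj(i,O+F.apply(np.array(X)/1000.)).round(1))
p=d["scene"][0]
a=cv2.resize(p[170:290,260:355],None,fx=5,fy=5,interpolation=cv2.INTER_NEAREST)
cv2.imwrite("pics/z2.png",cv2.convertScaleAbs(a,alpha=1.4)[:,:,::-1])
E
```

```text
rc front L [277.  200.2]
rc back L [273.4 198.1]
rc front R [296.6 190.5]
rc back R [293.  188.7]
plate FR top [348.7 241.7]
plate RR top [298.6 213.7]
plate FL [296.6 275.3]
```

View pics/z2.png

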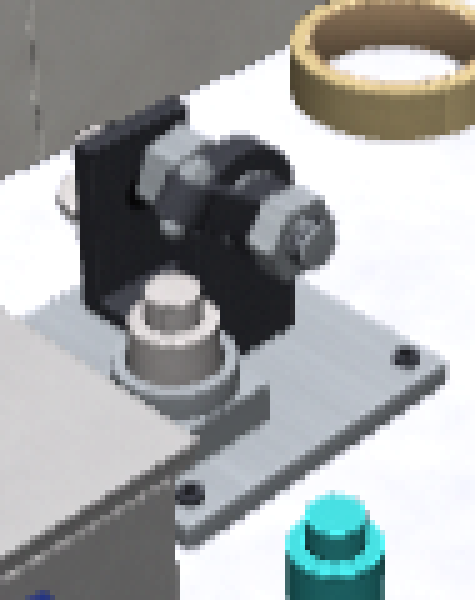

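```bash
python3 - <<'E'
from h import *
d=pickle.load(open("d0.pkl","rb"));i=d["scene"][2]
for u,v,X in((348.1,242.9,[-61,-48]),(296.9,276.9,[-61,82])):
    W=toplane(i,np.array(u),np.array(v),.012); print(W,W-(O+F.apply([X[0]/1e3,X[1]/1e3,.012])))
from rig import status
o=status.get_obs();print(o["time"])
p,r=headpose(-.23,.0);R=Ro.from_quat(o["tool_rot"])
print(p,H)
p,r=headpose(-.23,.03)
plan(o["position"],R,[(p,r,10)],-.25)
E
```

```text
[ 0.50787442 -0.09737668  0.012     ] [-1.71885000e-03  3.52277385e-03  1.04083409e-17]
[0.50284706 0.03132982 0.012     ] [-3.30161093e-03  2.27492538e-03  1.04083409e-17]
4.35
[ 0.59628155 -0.08798627  0.23468129] [ 0.59529087 -0.05061108  0.075     ]
[[-0.25,0.01,-0.01,0.24,0,0,-0],[-0.25,0,-0.01,0.23,0,0,-0],[-0.25,0.01,-0.01,0.24,0,0,-0.01],[-0.25,0,-0.01,0.23,0.01,0,0],[-0.25,0.01,-0.01,0.24,-0,0,0],[-0.25,0.01,-0.01,0.24,-0,0.01,-0],[-0.25,0,-0.01,0.23,-0,-0,-0],[-0.25,0.01,-0.01,0.24,0,-0,-0],[-0.25,0,-0.01,0.24,0,-0,-0.01],[-0.25,0.01,-0.01,0.23,0,-0,0]]
end [ 0.5963 -0.0948  0.2639] [ 0.693   0.7117  0.0803 -0.082 ]
```

```bash
sed -i 's/O=np.array(.*\]); F/O=np.array([.5686,-.0503,0.]); F/' h.py; python3 - <<'E'
from h import *
from rig import status
o=status.get_obs();p,r=headpose(-.23,.0);R=Ro.from_quat(o["tool_rot"])
print(p,H)
plan(o["position"],R,[(p,r,10)],-.4)
E
```

```text
[ 0.59558155 -0.08698627  0.23468129] [ 0.59459087 -0.04961108  0.075     ]
[[-0.4,0.01,-0.01,0.36,0,0,-0],[-0.4,0.01,-0.02,0.35,0,0,-0],[-0.4,0.01,-0.01,0.36,0,0,-0.01],[-0.4,0.01,-0.01,0.36,0.01,0,0],[-0.4,0.01,-0.01,0.36,-0,0,0],[-0.4,0.01,-0.01,0.35,-0,0.01,-0],[-0.4,0.01,-0.02,0.36,-0,-0,-0],[-0.4,0.01,-0.01,0.36,0,-0,-0],[-0.4,0.01,-0.01,0.35,0,-0,-0.01],[-0.4,0.01,-0.01,0.36,0,-0,0]]
end [ 0.5957 -0.087   0.2347] [ 0.693   0.7117  0.0803 -0.082 ]
```

step_arm --pt "-0.4 0.01 -0.01 0.22 0 0 0" --pt "-0.4 0.01 -0.01 0.22 0 0 0" --pt "-0.4 0.01 -0.01 0.22 0 0 0" --pt "-0.4 0.01 -0.01 0.22 0 0 0" --pt "-0.4 0.01 -0.01 0.22 0 0 0" --pt "-0.4 0.01 -0.01 0.22 0 0 0" --pt "-0.4 0.01 -0.01 0.22 0 0 0" --pt "-0.4 0.01 -0.01 0.22 0 0 0" --pt "-0.4 0.01 -0.01 0.22 0 0 0" --pt "-0.4 0.01 -0.01 0.22 0 0 0"

```text
time: 5.35
position: [0.5945, -0.0936, 0.2689]
tool_rot: [0.694, 0.711, 0.08, -0.082]
ft_force: [0.0, -0.3, -0.1]
grip_width: 0.0612
```

```bash
python3 - <<'E'
from h import *
from rig import status,eyes
o=status.get_obs();print(o["time"],o["ft_force"],o["moment"],o["joint_torque"].round(1))
p,r=headpose(-.23,.0);R=Ro.from_quat(o["tool_rot"])
print((R.inv()*r).as_rotvec(), R.inv().apply(p-o["position"]))
p,z=eyes.camera("scene")
a=cv2.resize(p[100:300,230:380],None,fx=3.5,fy=3,interpolation=cv2.INTER_CUBIC);cv2.imwrite("pics/s4c.png",cv2.convertScaleAbs(a,alpha=1.4)[:,:,::-1])
E
```

```text
5.35 [ 0.01938278 -0.25977486 -0.07378006] [-0.0892614  -0.04539557  0.07224009] [ -0.1 -45.5 -12.2   0.5   0.6   0. ]
[ 0.00076299  0.00063769 -0.00221071] [-0.00138933  0.00127014  0.03477587]
```

View pics/s4c.png

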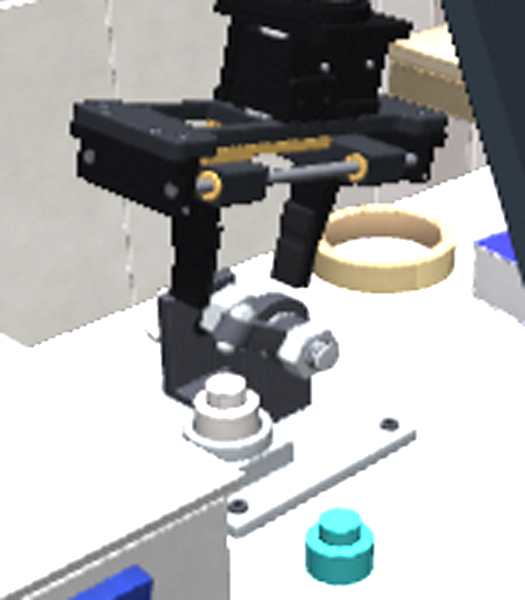

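step_arm --pt "-0.4 -0.01 0.01 0.14 0 0 0" --pt "-0.4 -0.01 0.01 0.14 0 0 0" --pt "-0.4 -0.01 0.01 0.14 0 0 0" --pt "-0.4 -0.01 0.01 0.14 0 0 0" --pt "-0.4 -0.01 0.01 0.14 0 0 0" --pt "-0.4 0 0 0.14 0 0 0" --pt "-0.4 0 0 0.14 0 0 0" --pt "-0.4 0 0 0.14 0 0 0" --pt "-0.4 0 0 0.14 0 0 0" --pt "-0.4 0 0 0.12 0 0 0"

```text
time: 6.4
position: [0.5955, -0.0869, 0.2351]
tool_rot: [0.694, 0.711, 0.08, -0.082]
ft_force: [-0.1, -0.1, 0.4]
grip_width: 0.0613
```

```bash
python3 - <<'E'
from h import *
from rig import status,eyes
o=status.get_obs();print(o["time"],o["ft_force"],o["moment"],o["joint_torque"].round(1))
p,r=headpose(-.23,.0);R=Ro.from_quat(o["tool_rot"])
print((R.inv()*r).as_rotvec(), R.inv().apply(p-o["position"]))
p,z=eyes.camera("scene");X=pts(p,z,eyes.camera_info("scene"))
a=cv2.resize(p[130:270,240:370],None,fx=4.2,fy=4.2,interpolation=cv2.INTER_CUBIC);cv2.imwrite("pics/s5c.png",cv2.convertScaleAbs(a,alpha=1.4)[:,:,::-1])
E
```

```text
6.4 [-0.08597799 -0.12033785  0.35741429] [-0.10587683  0.02924406  0.00596778] [ -0.  -46.1 -10.9   0.5   0.5   0. ]
[ 0.00059928  0.00057351 -0.00214132] [-1.93157375e-04  4.38828144e-05  4.15549509e-04]
```

View pics/s5c.png

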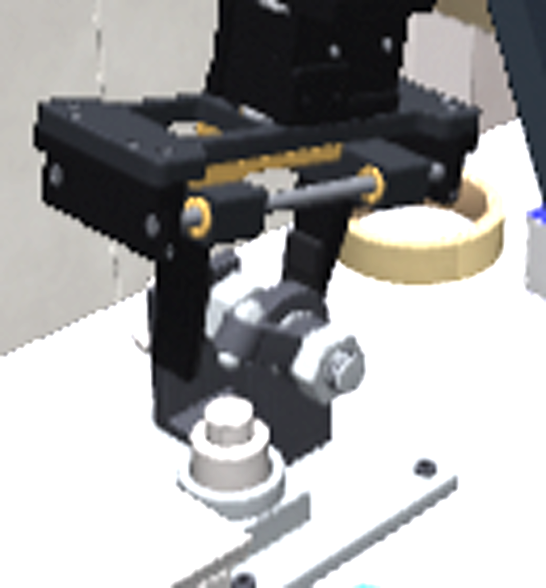

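step_arm --pt "-0.1 0 0 0 0 0 0" --pt "0.1 0 0 0 0 0 0" --pt "0.2 0 0 0 0 0 0" --pt "0.2 0 0 0 0 0 0" --pt "0.25 0 0 0 0 0 0" --pt "0.3 0 0 0 0 0 0" --pt "0.4 0 0 0 0 0 0" --pt "0.5 0 0 0 0 0 0" --pt "0.6 0 0 0 0 0 0" --pt "0.6 0 0 0 0 0 0" --squeeze 6

```text
time: 7.45
position: [0.5956, -0.0871, 0.2355]
tool_rot: [0.694, 0.711, 0.08, -0.082]
ft_force: [-0.2, -0.7, 0.3]
grip_width: 0.0308
```

```bash
cat > st.py <<'E'
from h import *
from rig import status,eyes
import sys
o=status.get_obs();R=Ro.from_quat(o["tool_rot"])
f=F.inv().apply(o["ft_force"]);m=F.inv().apply(o["moment"])
G=o["position"]+R.apply([0,0,.164])
hz=F.inv().apply(-R.as_matrix()[:,2]);phi=np.arctan2(hz[1],hz[2])
print("t",o["time"],"F_fix",f.round(2),"M_fix",m.round(3),"grip pt fix mm",(tofix(G)*1000).round(2),"lean",phi.round(4),"hz",hz.round(3),"w",o["grip_width"].round(4),"tq",o["joint_torque"].round(1))
# moment at bolt axis assuming moment given at TCP
r=F.inv().apply(o["position"]-H);print("M at axis(if at TCP)",(m+np.cross(r,f)).round(3))
E
python3 st.py
```

```text
Traceback (most recent call last):
  File "st.py", line 8, in <module>
    print("t",o["time"],"F_fix",f.round(2),"M_fix",m.round(3),"grip pt fix mm",(tofix(G)*1000).round(2),"lean",phi.round(4),"hz",hz.round(3),"w",o["grip_width"].round(4),"tq",o["joint_torque"].round(1))
                                                                                                                                                 ^^^^^^^^^^^^^^^^^^^^^
AttributeError: 'float' object has no attribute 'round'
```

step_arm --pt "0.6 0 0 0 0 0 0" --pt "0.6 0 0 0 0 0 0" --pt "0.6 0 0 0 0 0 0" --pt "0.6 0 0 0 0 0 0" --pt "0.6 0 0 0 0 0 0" --pt "0.6 0 0 0 0 0 0" --pt "0.6 0 0 0 0 0 0" --pt "0.6 0 0 0 0 0 0" --pt "0.6 0 0 0 0 0 0" --pt "0.6 0 0 0 0 0 0" --squeeze 30

```text
time: 8.45
position: [0.5956, -0.0871, 0.2355]
tool_rot: [0.694, 0.711, 0.08, -0.082]
ft_force: [-1.0, -2.0, 1.3]
grip_width: 0.0298
```

```bash
sed -i 's/o\["grip_width"\].round(4)/round(o["grip_width"],4)/' st.py; python3 st.py;python3 st.py; python3 - <<'E'
from h import *
from rig import eyes
p,z=eyes.camera("scene")
a=cv2.resize(p[130:270,240:370],None,fx=4.2,fy=4.2,interpolation=cv2.INTER_CUBIC);cv2.imwrite("pics/s6c.png",cv2.convertScaleAbs(a,alpha=1.4)[:,:,::-1])
E
```

```text
t 8.45 F_fix [-1.02 -1.92  1.3 ] M_fix [-0.385  0.132  0.029] grip pt fix mm [[26.13 -0.24 75.74]] lean -0.2291 hz [-0.001 -0.227  0.974] w 0.0298 tq [  1.3 -45.2 -10.5   0.9   0.6   0. ]
M at axis(if at TCP) [-0.125 -0.031 -0.009]
t 8.45 F_fix [-1.02 -1.92  1.3 ] M_fix [-0.385  0.132  0.029] grip pt fix mm [[26.13 -0.24 75.74]] lean -0.2291 hz [-0.001 -0.227  0.974] w 0.0298 tq [  1.3 -45.2 -10.5   0.9   0.6   0. ]
M at axis(if at TCP) [-0.125 -0.031 -0.009]
```

View pics/s6c.png

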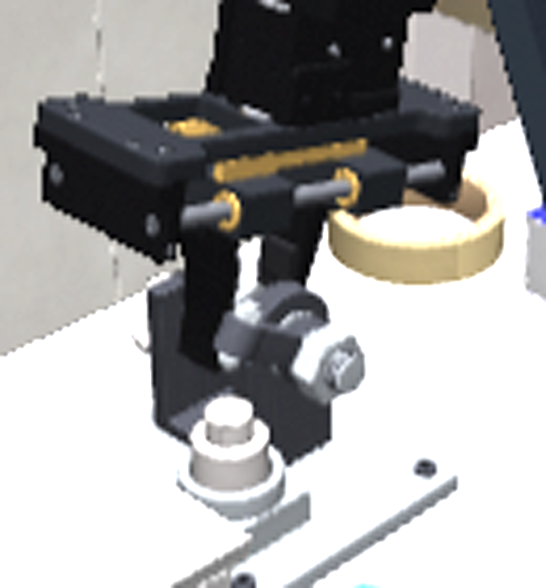

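```bash
cat >> h.py <<'E'
def arc(o,dtheta,n,jaw=.6,d=.1647):
    R=Ro.from_quat(o["tool_rot"]);C=o["position"]+R.apply([0,0,d]);ax=-F.apply([1,0,0])
    w=[]
    for k in range(1,n+1):
        q=Ro.from_rotvec(ax*dtheta*k/n);w.append((C+q.apply(o["position"]-C),q*R,1))
    plan(o["position"],R,w,jaw)
E
python3 -c "
from h import *
from rig import status
arc(status.get_obs(),.22,10)"
```

```text
[[0.6,0.14,-0,0,-0,-0.16,-0],[0.6,0.15,-0,0,-0,-0.16,-0],[0.6,0.14,-0,0,-0,-0.15,-0],[0.6,0.15,-0,0.01,-0,-0.16,-0],[0.6,0.14,-0,-0,-0,-0.16,-0],[0.6,0.15,-0,-0,-0,-0.16,-0],[0.6,0.14,-0,0,-0,-0.15,-0],[0.6,0.15,-0,0,-0,-0.16,-0],[0.6,0.14,-0,0,-0,-0.16,-0],[0.6,0.15,-0,0.01,-0,-0.16,-0]]
end [ 0.5947 -0.0512  0.2397] [ 0.6985  0.7156  0.0031 -0.0029]
```

step_arm --pt "0.6 0.14 0 0 0 -0.16 0" --pt "0.6 0.15 0 0 0 -0.16 0" --pt "0.6 0.14 0 0 0 -0.15 0" --pt "0.6 0.15 0 0.01 0 -0.16 0" --pt "0.6 0.14 0 0 0 -0.16 0" --pt "0.6 0.15 0 0 0 -0.16 0" --pt "0.6 0.14 0 0 0 -0.15 0" --pt "0.6 0.15 0 0.01 0 -0.16 0" --pt "0.6 0.14 0 0 0 -0.16 0" --pt "0.6 0 0 0 0 0 0"

```text
time: 9.5
position: [0.5948, -0.0545, 0.2397]
tool_rot: [0.698, 0.716, 0.01, -0.01]
ft_force: [-0.7, -4.0, 2.1]
grip_width: 0.0304
```

```bash
python3 st.py; python3 - <<'E'
from h import *
from rig import eyes
p,z=eyes.camera("scene")
a=cv2.resize(p[130:270,240:370],None,fx=4.2,fy=4.2,interpolation=cv2.INTER_CUBIC);cv2.imwrite("pics/s7c.png",cv2.convertScaleAbs(a,alpha=1.4)[:,:,::-1])
E
```

```text
t 9.5 F_fix [-0.85 -3.99  2.11] M_fix [-0.576  0.185 -0.017] grip pt fix mm [[26.14 -0.1  75.77]] lean -0.0293 hz [-0.    -0.029  1.   ] w 0.0304 tq [  2.7 -43.8 -10.4   0.8   0.1   0.1]
M at axis(if at TCP) [ 0.071  0.045 -0.021]
```

View pics/s7c.png

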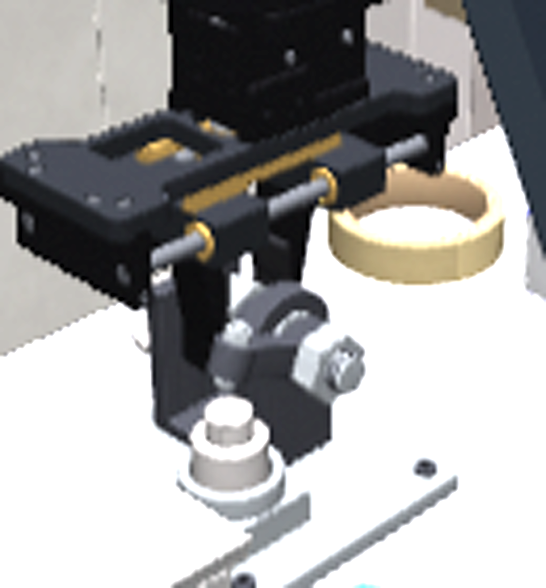

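```bash
python3 -c "
from h import *
from rig import status
arc(status.get_obs(),.08,8)"
```

```text
[[0.6,0.07,-0,0,-0,-0.07,-0],[0.6,0.06,-0,0,-0,-0.07,-0],[0.6,0.07,-0,0,-0,-0.07,-0],[0.6,0.06,-0,0,-0,-0.08,-0],[0.6,0.07,-0,0,-0,-0.07,-0],[0.6,0.07,-0,0,-0,-0.07,-0],[0.6,0.06,-0,0,-0,-0.07,-0],[0.6,0.07,-0,0,-0,-0.07,-0],[0.6,0,0,0,0,0,0],[0.6,0,0,0,0,0,0]]
end [ 0.5945 -0.0414  0.2396] [ 0.698   0.7157 -0.0171  0.0177]
```

step_arm --pt "0.6 0.05 0 0 0 -0.07 0" --pt "0.6 0.06 0 0 0 -0.07 0" --pt "0.6 0.06 0 0 0 -0.07 0" --pt "0.6 0.06 0 0 0 -0.08 0" --pt "0.6 0.07 0 0 0 -0.07 0" --pt "0.6 0.07 0 0 0 -0.07 0" --pt "0.6 0.06 0 0 0 -0.07 0" --pt "0.6 0.07 0 0 0 -0.07 0" --pt "0.6 0 0 0 0 0 0" --pt "0.6 0 0 0 0 0 0"

```text
time: 10.55
position: [0.5945, -0.0418, 0.2395]
tool_rot: [0.698, 0.715, -0.017, 0.017]
ft_force: [-1.0, 3.4, 5.9]
grip_width: 0.0302
```

```bash
python3 st.py; python3 -c "
from h import *
from rig import status
arc(status.get_obs(),.04,5)"
```

```text
t 10.55 F_fix [-0.94  3.4   5.87] M_fix [ 0.602 -0.016 -0.035] grip pt fix mm [[26.13 -0.12 75.72]] lean 0.0481 hz [-0.     0.048  0.999] w 0.0302 tq [ -2.  -42.4 -10.7  -0.8  -0.2  -0. ]
M at axis(if at TCP) [ 0.089 -0.172 -0.028]
[[0.6,0.05,-0,0,-0,-0.06,-0],[0.6,0.06,-0,0,-0,-0.05,-0],[0.6,0.05,-0,0,-0,-0.06,-0],[0.6,0.05,-0,0,-0,-0.06,-0],[0.6,0.05,-0,0,-0,-0.06,-0],[0.6,0,0,0,0,0,0],[0.6,0,0,0,0,0,0],[0.6,0,0,0,0,0,0],[0.6,0,0,0,0,0,0],[0.6,0,0,0,0,0,0]]
end [ 0.5943 -0.0354  0.2391] [ 0.6978  0.7149 -0.0308  0.0318]
```

step_arm --pt "0.6 0.06 0 -0.01 0 -0.06 0" --pt "0.6 0.06 0 -0.01 0 -0.05 0" --pt "0.6 0.06 0 0 0 -0.06 0" --pt "0.6 0.05 0 0 0 -0.06 0" --pt "0.6 0.05 0 0 0 -0.06 0" --pt "0.6 0 0 0 0 0 0" --pt "0.6 0 0 0 0 0 0" --pt "0.6 0 0 0 0 0 0" --pt "0.6 0 0 0 0 0 0" --pt "0.6 0 0 0 0 0 0"

```text
time: 11.55
position: [0.5943, -0.0352, 0.2392]
tool_rot: [0.698, 0.715, -0.031, 0.032]
ft_force: [2.7, 3.7, -5.0]
grip_width: 0.0302
```

```bash
python3 st.py;python3 - <<'E'
from h import *
from rig import eyes
p,z=eyes.camera("scene")
a=cv2.resize(p[170:270,260:350],None,fx=6,fy=6,interpolation=cv2.INTER_CUBIC);cv2.imwrite("pics/s8c.png",cv2.convertScaleAbs(a,alpha=1.4)[:,:,::-1])
E
```

```text
t 11.55 F_fix [ 2.84  3.61 -5.  ] M_fix [ 0.7   -0.353  0.025] grip pt fix mm [[26.12 -0.11 75.81]] lean 0.0886 hz [0.    0.088 0.996] w 0.0302 tq [ -2.3 -47.6 -11.   -1.1   0.5  -0. ]
M at axis(if at TCP) [ 0.036  0.115 -0.015]
```

View pics/s8c.png

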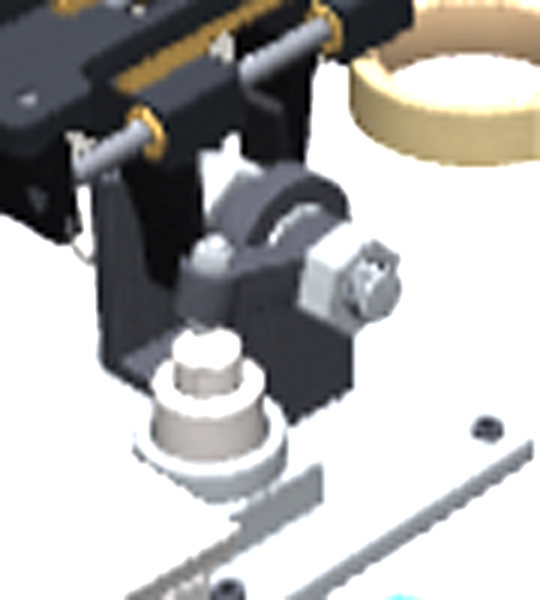

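step_arm --pt "0.6 0.06 0 0.01 0 -0.05 0" --pt "0.6 0.06 0 0 0 -0.05 0" --pt "0.6 0.05 0 0 0 -0.06 0" --pt "0.6 0.05 0 0 0 -0.05 0" --pt "0.6 0 0 0 0 0 0" --pt "0.6 0 0 0 0 0 0" --pt "0.6 0 0 0 0 0 0" --pt "0.6 0 0 0 0 0 0" --pt "0.6 0 0 0 0 0 0" --pt "0.6 0 0 0 0 0 0"

```text
time: 12.6
position: [0.5942, -0.0302, 0.2387]
tool_rot: [0.697, 0.714, -0.041, 0.043]
ft_force: [2.2, -2.4, -6.1]
grip_width: 0.0302
```

```bash
python3 st.py
```

```text
t 12.6 F_fix [ 2.18 -2.49 -6.08] M_fix [-0.243 -0.315 -0.008] grip pt fix mm [[ 2.611e+01 -2.000e-02  7.582e+01]] lean 0.1188 hz [0.    0.119 0.993] w 0.0302 tq [  1.4 -48.2 -10.6   0.    0.6  -0. ]
M at axis(if at TCP) [ 0.046  0.043 -0.051]
```

step_arm --pt "0.6 0.05 0 0.01 0 -0.05 0" --pt "0.6 0.05 0 0 0 -0.05 0" --pt "0.6 0.05 0 0 0 -0.06 0" --pt "0.6 0.05 0 0 0 -0.05 0" --pt "0.6 0 0 0 0 0 0" --pt "0.6 0 0 0 0 0 0" --pt "0.6 0 0 0 0 0 0" --pt "0.6 0 0 0 0 0 0" --pt "0.6 0 0 0 0 0 0" --pt "0.6 0 0 0 0 0 0"

```text
time: 13.6
position: [0.5941, -0.0252, 0.238]
tool_rot: [0.696, 0.714, -0.052, 0.053]
ft_force: [1.2, -4.9, -3.6]
grip_width: 0.0297
```

```bash
python3 st.py
```

```text
t 13.6 F_fix [ 1.07 -4.88 -3.56] M_fix [-0.621 -0.106  0.01 ] grip pt fix mm [[2.610e+01 5.000e-02 7.578e+01]] lean 0.1488 hz [0.    0.148 0.989] w 0.0297 tq [  2.9 -47.  -10.4   0.5   0.4  -0. ]
M at axis(if at TCP) [ 0.087  0.068 -0.017]
```

step_arm --pt "0.6 0.04 0 0 0 -0.05 0" --pt "0.6 0.04 0 0 0 -0.05 0" --pt "0.6 0.04 0 0 0 -0.05 0" --pt "0.6 0 0 0 0 0 0" --pt "0.6 0 0 0 0 0 0" --pt "0.6 0 0 0 0 0 0" --pt "0.6 0 0 0 0 0 0" --pt "0.6 0 0 0 0 0 0" --pt "0.6 0 0 0 0 0 0" --pt "0.6 0 0 0 0 0 0"

```text
time: 14.6
position: [0.594, -0.022, 0.2374]
tool_rot: [0.696, 0.713, -0.059, 0.06]
ft_force: [0.4, -5.2, -2.0]
grip_width: 0.0299
```

```bash
python3 st.py;python3 - <<'E'
from h import *
from rig import eyes
p,z=eyes.camera("scene")
a=cv2.resize(p[170:270,260:350],None,fx=6,fy=6,interpolation=cv2.INTER_CUBIC);cv2.imwrite("pics/s9c.png",cv2.convertScaleAbs(a,alpha=1.3)[:,:,::-1])
E
```

```text
t 14.6 F_fix [ 0.22 -5.21 -1.95] M_fix [-0.646 -0.084  0.042] grip pt fix mm [[2.611e+01 5.000e-02 7.577e+01]] lean 0.1687 hz [0.    0.168 0.986] w 0.0299 tq [  2.9 -46.1 -10.2   0.5   0.3  -0. ]
M at axis(if at TCP) [ 0.146 -0.048  0.035]
```

View pics/s9c.png

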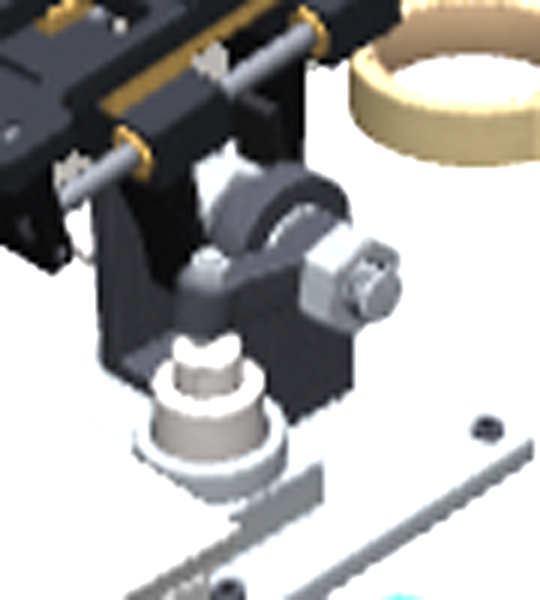

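step_arm --pt "0.6 0.04 0 0 0 -0.05 0" --pt "0.6 0.04 0 0 0 -0.05 0" --pt "0.6 0.04 0 0 0 -0.05 0" --pt "0.6 0.04 0 0 0 -0.05 0" --pt "0.6 0.04 0 0 0 -0.05 0" --pt "0.6 0.04 0 0 0 -0.05 0" --pt "0.6 0 0 0 0 0 0" --pt "0.6 0 0 0 0 0 0" --pt "0.6 0 0 0 0 0 0" --pt "0.6 0 0 0 0 0 0"

```text
time: 15.65
position: [0.5938, -0.0156, 0.2362]
tool_rot: [0.695, 0.712, -0.073, 0.075]
ft_force: [2.0, 3.4, -2.2]
grip_width: 0.0302
```

```bash
python3 st.py
```

```text
t 15.65 F_fix [ 2.05  3.33 -2.15] M_fix [ 0.796 -0.242  0.106] grip pt fix mm [[ 2.608e+01 -4.000e-02  7.575e+01]] lean 0.2094 hz [0.    0.208 0.978] w 0.0302 tq [ -2.1 -46.1 -10.6  -1.3   0.6  -0. ]
M at axis(if at TCP) [0.186 0.088 0.037]
```

step_arm --pt "0.6 0.05 0 0 0 -0.05 0" --pt "0.6 0.05 0 0 0 -0.05 0" --pt "0.6 0.05 0 0 0 -0.05 0" --pt "0.6 0.05 0 0 0 -0.05 0" --pt "0.6 0 0 0 0 0 0" --pt "0.6 0 0 0 0 0 0" --pt "0.6 0 0 0 0 0 0" --pt "0.6 0 0 0 0 0 0" --pt "0.6 0 0 0 0 0 0" --pt "0.6 0 0 0 0 0 0"

```text
time: 16.65
position: [0.5937, -0.011, 0.2351]
tool_rot: [0.694, 0.71, -0.083, 0.085]
ft_force: [1.5, 6.8, -1.2]
grip_width: 0.0296
```

```bash
python3 st.py
```

```text
t 16.65 F_fix [ 1.64  6.72 -1.17] M_fix [ 1.112 -0.231  0.044] grip pt fix mm [[ 2.611e+01 -5.000e-02  7.576e+01]] lean 0.2378 hz [0.    0.236 0.972] w 0.0296 tq [ -3.2 -46.1 -10.6  -1.7   0.7  -0. ]
M at axis(if at TCP) [-0.009  0.031 -0.018]
```

```bash
cat > av.py <<'E'
from h import *
from rig import status,eyes
import sys
Fs=[];Ms=[]
for k in range(int(sys.argv[1])):
    p,z=eyes.camera("scene");o=status.get_obs();R=Ro.from_quat(o["tool_rot"])
    f=F.inv().apply(o["ft_force"]);m=F.inv().apply(o["moment"]);r=F.inv().apply(o["position"]-H)
    Fs.append(f);Ms.append((m+np.cross(r,f))[0])
hz=F.inv().apply(-R.as_matrix()[:,2]);G=o["position"]+R.apply([0,0,.164])
print("t",o["time"],"F",np.mean(Fs,0).round(2),"sd",np.std(Fs,0).round(2),"Max",np.round(Ms,3),np.mean(Ms).round(3),"lean",np.arctan2(hz[1],hz[2]).round(4),"G",(tofix(G)*1000).round(2),"w",round(o["grip_width"],4))
a=cv2.resize(p[170:270,260:350],None,fx=6,fy=6,interpolation=cv2.INTER_CUBIC);cv2.imwrite(sys.argv[2],cv2.convertScaleAbs(a,alpha=1.3)[:,:,::-1])
pickle.dump((p,z),open(sys.argv[2].replace("png","pkl"),"wb"))
E
python3 av.py 6 pics/a1.png
```

```text
t 16.95 F [ 1.94  5.26 -1.52] sd [0.3  0.78 0.25] Max [0.018 0.018 0.195 0.293 0.251 0.456] 0.205 lean 0.2378 G [[ 2.609e+01 -5.000e-02  7.573e+01]] w 0.03
```

View pics/a1.png

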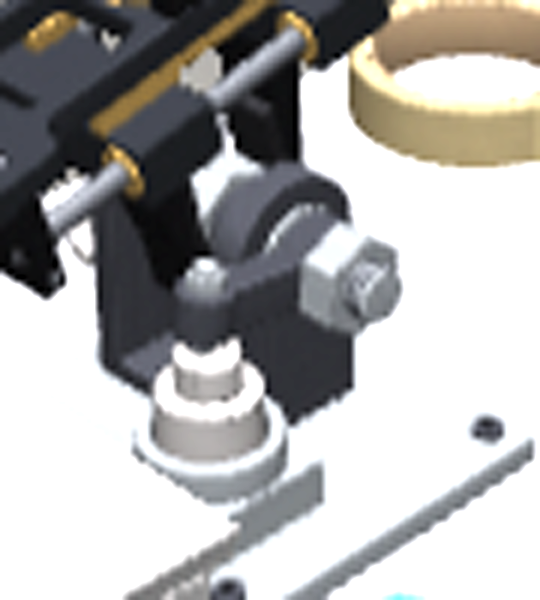

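step_arm --pt "0.6 0.05 0 0.01 0 -0.05 0" --pt "0.6 0.05 0 0 0 -0.05 0" --pt "0.6 0.05 0 0 0 -0.05 0" --pt "0.6 0 0 0 0 0 0" --pt "0.6 0 0 0 0 0 0" --pt "0.6 0 0 0 0 0 0" --pt "0.6 0 0 0 0 0 0" --pt "0.6 0 0 0 0 0 0" --pt "0.6 0 0 0 0 0 0" --pt "0.6 0 0 0 0 0 0" --squeeze 45

```text
time: 17.95
position: [0.5936, -0.0076, 0.2342]
tool_rot: [0.693, 0.71, -0.09, 0.093]
ft_force: [0.4, 5.7, 3.1]
grip_width: 0.0297
```

```bash
python3 av.py 10 pics/a2.png
```

```text
t 18.45 F [0.51 5.4  1.43] sd [0.32 0.53 0.54] Max [0.202 0.267 0.401 0.037 0.274 0.021 0.148 0.184 0.339 0.326] 0.22 lean 0.2592 G [[ 2.610e+01 -5.000e-02  7.573e+01]] w 0.0295
```

step_arm --pt "0.6 0.05 0 0 0 -0.05 0" --pt "0.6 0.05 0 0 0 -0.05 0" --pt "0.6 0.05 0 0 0 -0.05 0" --pt "0.6 0 0 0 0 0 0" --pt "0.6 0 0 0 0 0 0" --pt "0.6 0 0 0 0 0 0" --pt "0.6 0 0 0 0 0 0" --pt "0.6 0 0 0 0 0 0" --pt "0.6 0 0 0 0 0 0" --pt "0.6 0 0 0 0 0 0"

```text
time: 19.45
position: [0.5936, -0.0042, 0.2333]
tool_rot: [0.692, 0.709, -0.098, 0.1]
ft_force: [-0.2, 3.7, 5.3]
grip_width: 0.0302
```

```bash
python3 av.py 10 pics/a3.png
```

```text
t 19.95 F [-0.17  3.25  5.11] sd [0.26 0.43 0.63] Max [0.288 0.245 0.383 0.328 0.459 0.245 0.356 0.215 0.162 0.334] 0.302 lean 0.2807 G [[2.614e+01 1.000e-02 7.570e+01]] w 0.0301
```

View pics/a3.png

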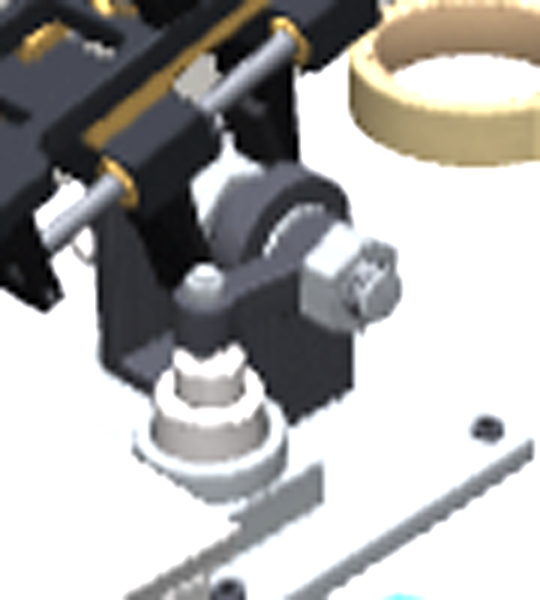

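step_arm --pt "0.6 0.05 0 -0.01 0 -0.05 0" --pt "0.6 0.05 0 0 0 -0.05 0" --pt "0.6 0.05 0 0 0 -0.05 0" --pt "0.6 0 0 0 0 0 0" --pt "0.6 0 0 0 0 0 0" --pt "0.6 0 0 0 0 0 0" --pt "0.6 0 0 0 0 0 0" --pt "0.6 0 0 0 0 0 0" --pt "0.6 0 0 0 0 0 0" --pt "0.6 0 0 0 0 0 0"

```text
time: 20.95
position: [0.5935, -0.0007, 0.2322]
tool_rot: [0.69, 0.708, -0.105, 0.108]
ft_force: [-0.8, -4.1, 3.9]
grip_width: 0.0296
```

```bash
python3 av.py 10 pics/a4.png; cat > trk.py <<'E'
from h import *
import sys
d=pickle.load(open("d0.pkl","rb"))
L=[("d0",d["scene"][0])]+[(n,pickle.load(open(f"pics/{n}.pkl","rb"))[0]) for n in sys.argv[1:]]
# column profile of blank: shoulder/collar edges; subpixel flow by LK between frames
g0=None
def lk(a,b,pts_):
    q,s,e=cv2.calcOpticalFlowPyrLK(a,b,np.float32(pts_).reshape(-1,1,2),None,winSize=(9,9),maxLevel=2);return (q.reshape(-1,2)-np.float32(pts_)),s.ravel()
P=[(287,236),(303,236),(285,239),(305,239),(290,241),(295,242),(300,241)]; S=[(294,218),(297,217)]
for (n0,a),(n1,b) in zip(L[1:-1],L[2:]):
    ga=cv2.cvtColor(a,cv2.COLOR_RGB2GRAY);gb=cv2.cvtColor(b,cv2.COLOR_RGB2GRAY)
    f,s=lk(ga,gb,P);f2,s2=lk(ga,gb,S);print(n0,n1,"blank dv",f[:,1].round(2),np.median(f[:,1]).round(2),"screw",f2.round(2).tolist())
for n,a in L:
    g=cv2.cvtColor(a,cv2.COLOR_RGB2GRAY)
    print(n,g[226:252,294])
E
python3 trk.py a1 a2 a3 a4
```

```text
t 21.45 F [-0.26 -5.    4.43] sd [0.45 0.81 0.62] Max [0.403 0.299 0.127 0.49  0.408 0.152 0.447 0.3   0.253 0.408] 0.329 lean 0.3019 G [[26.13  0.15 75.67]] w 0.03
a1 a2 blank dv [0.32 0.28 0.16 0.13 0.44 0.13 0.37] 0.28 screw [[-0.05999999865889549, 0.5], [-0.03999999910593033, 0.7099999785423279]]
a2 a3 blank dv [0.21 0.49 0.2  0.14 0.29 0.25 0.39] 0.25 screw [[-0.18000000715255737, 0.5], [-0.09000000357627869, 0.44999998807907104]]
a3 a4 blank dv [0.34 0.37 0.19 0.16 0.43 0.49 0.34] 0.34 screw [[-0.0, 0.7099999785423279], [-0.1599999964237213, 0.6299999952316284]]
d0 [157 158 159 160 153  95  80  88  87  85 100 146 148 103  83  85  86  86
  85  83  83 114 130  95  74  73]
a1 [ 47  46  77 207 230 232 177 140 142 141 137 182 224 204 153 137 137 139
 138 137 135 177 199 150 120 119]
a2 [ 47  45  66 139 217 229 167 137 142 141 138 128 209 225 151 126 139 138
 139 139 136 177 199 150 119 119]
a3 [ 47  46  45  78 207 230 204 157 142 142 141 135 224 234 207 157 138 139
 140 140 138 178 199 150 119 119]
a4 [ 46  46  45  62 137 216 220 147 132 144 143 139 157 216 221 165 138 141
 141 141 141 179 199 150 119 118]
```

step_arm --pt "0.6 0.04 0 0 0 -0.05 0" --pt "0.6 0.04 0 0 0 -0.05 0" --pt "0.6 0.05 0 0 0 -0.05 0" --pt "0.6 0 0 0 0 0 0" --pt "0.6 0 0 0 0 0 0" --pt "0.6 0 0 0 0 0 0" --pt "0.6 0 0 0 0 0 0" --pt "0.6 0 0 0 0 0 0" --pt "0.6 0 0 0 0 0 0" --pt "0.6 0 0 0 0 0 0"

```text
time: 22.45
position: [0.5934, 0.0026, 0.2312]
tool_rot: [0.689, 0.706, -0.112, 0.115]
ft_force: [-0.1, -5.0, 4.0]
grip_width: 0.0304
```

```bash
python3 av.py 10 pics/a5.png; python3 trk.py a3 a4 a5
```

```text
t 22.95 F [-0.12 -5.72  4.17] sd [0.42 0.46 0.58] Max [0.588 0.541 0.354 0.249 0.276 0.374 0.324 0.344 0.468 0.448] 0.397 lean 0.323 G [[26.13  0.14 75.68]] w 0.03
a3 a4 blank dv [0.34 0.37 0.19 0.16 0.43 0.49 0.34] 0.34 screw [[-0.0, 0.7099999785423279], [-0.1599999964237213, 0.6299999952316284]]
a4 a5 blank dv [0.3  0.29 0.13 0.07 0.29 0.27 0.21] 0.27 screw [[-0.2199999988079071, 0.4399999976158142], [-0.1599999964237213, 0.47999998927116394]]
d0 [157 158 159 160 153  95  80  88  87  85 100 146 148 103  83  85  86  86
  85  83  83 114 130  95  74  73]
a3 [ 47  46  45  78 207 230 204 157 142 142 141 135 224 234 207 157 138 139
 140 140 138 178 199 150 119 119]
a4 [ 46  46  45  62 137 216 220 147 132 144 143 139 157 216 221 165 138 141
 141 141 141 179 199 150 119 118]
a5 [ 45  45  45  45  75 208 229 175 142 144 144 141 109 204 228 173 140 142
 141 142 142 180 200 151 119 119]
```

View pics/a5.png

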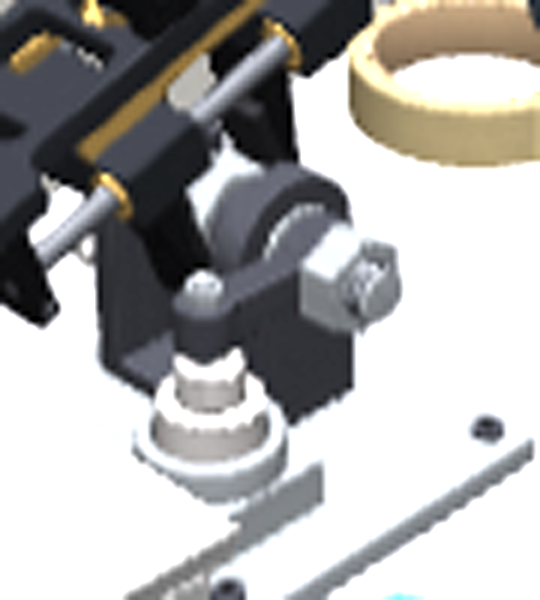

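step_arm --pt "0.6 0.04 0 -0.01 0 -0.05 0" --pt "0.6 0.04 0 0 0 -0.05 0" --pt "0.6 0.05 0 0 0 -0.05 0" --pt "0.6 0 0 0 0 0 0" --pt "0.6 0 0 0 0 0 0" --pt "0.6 0 0 0 0 0 0" --pt "0.6 0 0 0 0 0 0" --pt "0.6 0 0 0 0 0 0" --pt "0.6 0 0 0 0 0 0" --pt "0.6 0 0 0 0 0 0"

```text
time: 23.95
position: [0.5934, 0.0057, 0.2301]
tool_rot: [0.688, 0.705, -0.119, 0.122]
ft_force: [0.7, -5.5, 3.4]
grip_width: 0.0299
```

```bash
python3 av.py 10 pics/a6.png; python3 trk.py a4 a5 a6
```

```text
t 24.45 F [ 0.01 -6.12  2.82] sd [0.59 0.32 0.66] Max [0.875 0.888 0.958 0.729 1.027 0.817 0.878 0.886 0.777 0.854] 0.869 lean 0.3432 G [[26.11  0.16 75.69]] w 0.0295
a4 a5 blank dv [0.3  0.29 0.13 0.07 0.29 0.27 0.21] 0.27 screw [[-0.2199999988079071, 0.4399999976158142], [-0.1599999964237213, 0.47999998927116394]]
a5 a6 blank dv [0.06 0.06 0.02 0.02 0.05 0.04 0.05] 0.05 screw [[0.029999999329447746, 0.3499999940395355], [-0.009999999776482582, 0.3400000035762787]]
d0 [157 158 159 160 153  95  80  88  87  85 100 146 148 103  83  85  86  86
  85  83  83 114 130  95  74  73]
a4 [ 46  46  45  62 137 216 220 147 132 144 143 139 157 216 221 165 138 141
 141 141 141 179 199 150 119 118]
a5 [ 45  45  45  45  75 208 229 175 142 144 144 141 109 204 228 173 140 142
 141 142 142 180 200 151 119 119]
a6 [ 44  44  45  44  66 170 221 185 148 144 144 142 110 202 228 182 145 142
 142 142 142 179 200 150 119 119]
```

step_arm --pt "0.6 -0.03 0 0 0 0.02 0" --pt "0.6 -0.03 0 0 0 0.03 0" --pt "0.6 0 0 0 0 0 0" --pt "0.6 0 0 0 0 0 0" --pt "0.6 0 0 0 0 0 0" --pt "0.6 0 0 0 0 0 0" --pt "0.6 0 0 0 0 0 0" --pt "0.6 0 0 0 0 0 0" --pt "0.6 0 0 0 0 0 0" --pt "0.6 0 0 0 0 0 0"

```text
time: 25.45
position: [0.5934, 0.0046, 0.2305]
tool_rot: [0.689, 0.706, -0.117, 0.12]
ft_force: [0.5, -5.4, 1.6]
grip_width: 0.0298
```

```bash
python3 av.py 14 pics/a7.png; python3 trk.py a5 a6 a7
```

```text
t 26.15 F [ 0.84 -5.04  0.71] sd [0.5  0.59 0.61] Max [0.712 0.524 0.656 0.71  0.723 0.648 0.63  0.575 0.528 0.696 0.449 0.816
 0.723 0.688] 0.648 lean 0.3359 G [[26.12  0.17 75.68]] w 0.0298
a5 a6 blank dv [0.06 0.06 0.02 0.02 0.05 0.04 0.05] 0.05 screw [[0.029999999329447746, 0.3499999940395355], [-0.009999999776482582, 0.3400000035762787]]
a6 a7 blank dv [-0.04 -0.02 -0.   -0.01 -0.   -0.01 -0.03] -0.01 screw [[0.03999999910593033, -0.07999999821186066], [-0.07999999821186066, -0.10999999940395355]]
d0 [157 158 159 160 153  95  80  88  87  85 100 146 148 103  83  85  86  86
  85  83  83 114 130  95  74  73]
a5 [ 45  45  45  45  75 208 229 175 142 144 144 141 109 204 228 173 140 142
 141 142 142 180 200 151 119 119]
a6 [ 44  44  45  44  66 170 221 185 148 144 144 142 110 202 228 182 145 142
 142 142 142 179 200 150 119 119]
a7 [ 45  45  45  44  67 207 229 176 143 145 144 141 109 203 228 181 143 142
 142 142 142 180 200 150 119 119]
```

View pics/a7.png

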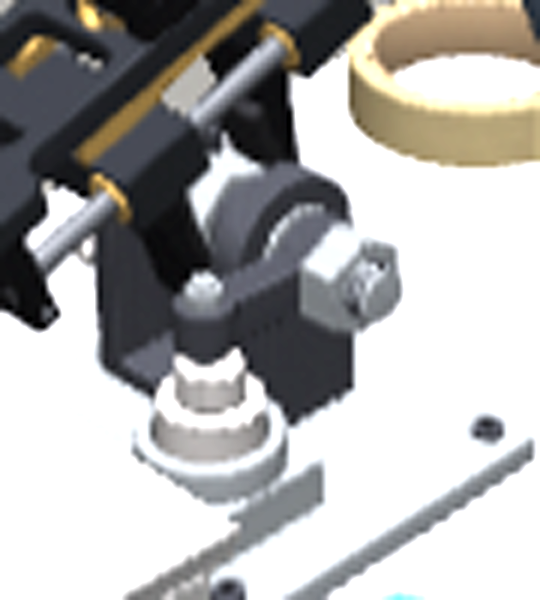

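```bash
python3 -c "
from rig import robot
print(robot.hand_in())"
```

```text
the job is handed in; nothing more can be done
None
```

I gripped the hidden bolt head at about 45 N and turned the clamp arm down until the blank stopped on its seat. I handed the job in at about 26 s, still holding the bolt.

**Seat:** At the last turn step the moment about the bolt jumped from about 0.40 to 0.87 N m. In the picture the blank stopped sinking: it moved 0.05 px on that step, against about 0.3 px on the steps before.

**Final press:** I then eased back 0.007 rad to about 0.65 N m, which I estimate puts about 9 N on the seat. The blank did not rise. The moment fell steeply as I eased back, as it should against a hard stop and not just the spring.

**Last readings:**
- The grip width was 29.8 mm on the 30 mm head, and the tool leaned 0.336 rad to the left.
- The side force on the tool was about 5 N.
- The wrist force readings stayed below about 8 N throughout, with no sign of the arm touching anything.

**Weak points:**
- The two cameras disagreed by about 3 mm on where the fixture stands, so I used a value between them. The low side forces suggest it was close enough.
- Each moment reading scatters by about 0.15 N m, so I averaged 10 to 14 of them.
- When I eased back, the screw on the clamp arm seemed to shift about 0.1 px (roughly 0.2 mm). That is at the limit of what I could measure.
- I did not take a final picture of the other things on the bench. I never reached toward them.

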